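# Dress the tiered pebble display stand

## Task

Set up the pebble display: lay the oblong slate in the middle of the stand's lower board, lengthways along the board, and then fit the tier tray above it so that all four corner holes drop over the pins and it sits level on the posts. On the tray stand the glass jar in the middle of the half to the right of the handle and the round cobble in the middle of the half to the left (seen from the robot), and lay the flat round stone centrally on top of the jar's lid. Keep the jar upright, leave the wooden star, the tiny pebble, the tape roll and the terracotta cup where they are, and let go of everything.

Things in the scene. Friction and masses are not known exactly. Their poses are not given: they have to be found in the camera images.
- stand: Pale wooden stand, fixed. Lower board 130 (x) by 200 (y) by 12 mm. At x = +-45, y = +-80 mm stand 18 mm thick posts with flat tops 72 mm above the origin, each with an 8 mm steel pin rising 22 mm more, tapered at its tip. Origin: centre of the board's underside, at table height; x away from the robot, y to its left, yaw within 0.3 rad. Middles of the halves: y = +-50 mm.
- tray: Loose plywood tray, 120 (x) by 190 (y) by 10 mm, 0.3 kg, flat on the table, yaw within 0.3 rad. 14 mm holes at x = +-45, y = +-80 mm fit the stand's pins, also turned half round. In its middle an upright wooden handle panel, 70 mm along x, 14 mm thick, up to 60 mm above the origin (centre of the underside). Fitted, origin 72 mm and top 82 mm above the stand's origin.
- slate: Dark oblong flat stone with rounded ends, 44 mm wide (x) by 90 mm long (y), 24 mm high. Origin: centre of the underside; long axis y, starting yaw within 0.35 rad.
- cobble: Round domed brown-grey stone, 50 mm in diameter, 34 mm high, widest from 8 to 22 mm above its flat underside. Origin: centre of the underside.
- flat_stone: Small flat round pale stone, 44 mm in diameter, 16 mm thick, widest from 4 to 11 mm above its flat underside. Origin: centre of the underside.
- jar: Closed squat glass jar, 56 mm in diameter up to 44 mm height, with a flat brass-coloured lid 54 mm in diameter from 50 mm up to the top at 64 mm. Origin: centre of the underside.
- star: Bystander, loose: small wooden five-armed star lying flat, 46 mm across, 9 mm thick. Origin: centre of the underside.
- bead: Bystander, loose: tiny whitish pebble, 28 mm in diameter, 16 mm high. Origin: centre of the underside.
- tape: Bystander, loose: roll of paper tape lying flat, 76 mm outside and 54 mm inside diameter, 24 mm high. Origin: centre of the underside.
- cup: Bystander, loose: empty terracotta cup, open at the top, 64 mm in diameter at the rim, 50 mm high. Origin: centre of the underside.

How it is judged:
By the outcome, as a careful person would: the job done as asked, in the order asked, and still so for the second after the job is handed in, with the robot touching nothing.
It also fails if it takes over 138 s, if anything falls off the work surface, if the arm or the gripper's body presses on something with over 40 N, if the wrist force passes 120 N, or if a joint passes its speed limit or range.

## Robot

A 7-joint arm with a two-finger parallel gripper is mounted at the origin on the work surface. World frame = base frame: x ahead of the robot, y to its left, z up, the work surface at z = 0. Lengths are in m, angles in rad, forces in N, time in s.
With the tool pointing down it reaches from about 0.4 to 0.9 m from the base axis. Payload 5.5 kg.
Tool frame: the origin (TCP) lies between the finger pads; the fingertips stand 14 mm ahead of it and the grasp point (between the pads) lies 5 mm behind it (manip.tcp_to_tips is the x of the fingertips in the tool frame, in m); x points along the fingers, z is the direction in which the jaws open and shut, and the axes are right-handed (so a half turn about x gives the same grasp; the last joint's range is limited). The gripper opens to 92 mm and grips with 3 to 60 N. Pads are 19 mm wide; open, the fingers measure 130 mm over their backs; the gripper's body (75 mm by 190 mm) begins 47 mm behind the grasp point.
Start: joints at [-0.978, 0.501, -0.427, 1.55, 0.221, 1.138, -0.21], TCP at [0.21, 0.615, 0.241] pointing down, gripper open.
Joint ranges: [-2.88, 2.88], [-0.31, 2.03], [-1.54, 1.56], [0.2, 2.42], [-1.41, 4.55], [0.19, 2.02], [-2.57, 2.57]. Speed limits (rad/s): [2.57, 2.57, 3.14, 3.14, 3.14, 3.14, 3.14].

## Interface

Orientations are given as a unit quaternion [x, y, z, w].
In Python, from bench import manip gives the robot as it stands.
- The arm moves only by the tool step_arm, never from a script. Its argument "moves" is a list of rows, each a list of 3 entries, a list of its own where there are three numbers: the turn, a rotation vector about the tool's x, y, z in rad, then the shift along the tool's x, y, z in mm, then the finger opening in mm, from 0 to 91.8. A call has 1 to 10 rows; each row is the pose to reach, as a shift and turn from the pose measured when the call began, along the tool's axes at that moment; what a row does not reach only later rows make up. A row lasts 1/12 s, in which the tool goes at most 41.7 mm and 7.16 degrees, less where a joint would pass 70% of its speed; a pose out of reach is approached as far as the arm can. A call with a gripper value outside its range is refused whole. The fingers move at their own pace and stop on an object; "force" is the grip in N (left out, the last holds). Time passes only in rows, so rows that repeat a pose let the fingers close. It gives the time, the measured TCP pose, the force and the opening at its end, in the units of the state.
- manip.get_obs(): the state, without advancing time (a new reading comes with each control period).
- manip.camera(name): name is "scene" or "side" or "wrist"; returns a dict with "color" (420x560x3 uint8, red, green, blue), "mtx" (3x3 intrinsics, pixels), "k1" (the pictures are not rectified: a ray, as slopes to the right and down, at radius r is drawn at 1 + k1 r^2 times it, then the intrinsics apply), "R" (3x3) and "t" (3): a world point X has camera coordinates R X + t. Camera axes: x right, y down, z forward; pixel columns grow to the right and rows downward; lengths in m; the calibration is good to about 2 mm. A picture is of the moment at which its call begins. There is no depth.
- manip.sign_off(): hands the job in, once; it reports no verdict.
The state is a dict: "time": time; "joint_positions": joint angles; "joint_velocities": joint speeds; "joint_efforts": joint torques, N m; "tcp_pos": TCP position; "tool_rot": TCP orientation; "wrist_force": force on the tool from outside, world axes, zero at the start; "moment": the same for the moment, N m; "finger_gap": opening from 0.0 (shut) to 1.0 (fully open).
Only numpy, scipy, OpenCV 4.12 (cv2) and the standard library are available. Lean on these libraries where they do the work, as an engineer would, in place of code of your own. Each camera call takes 0.05 s, during which the arm holds its last target.

## Working session

There is one attempt and no reset: what is moved stays moved. The work goes in short steps, Python scripts to look and compute and a tool call to move; the robot and the scene stay as the last step left them, time stands still between calls to the robot, and variables do not carry over. Pictures are saved under pics/ and viewed, and the job is handed in when it is done.

Besides the shell and the picture viewer there is one more tool, called after "Emit:" by a JSON object that holds its "name" and its "arguments", one argument or row to a line. step_arm: Moves the arm, as the interface text tells. Its arguments: {"type":"object","properties":{"moves":{"type":"array"},"force":{"type":"number"}},"required":["moves"]}

```bash
ls -la; mkdir -p pics; python3 - <<'E'
from bench import manip
import cv2
print(manip.get_obs())
print(manip.tcp_to_tips)
for n in ["scene","side","wrist"]:
    c=manip.camera(n); cv2.imwrite(f"pics/a_{n}.png",c["color"][:,:,::-1]); print(n,c["mtx"],c["k1"],c["R"],c["t"])
E
```

```text
total 12
drwxr-xr-x  3 agent agent 4096 Dec  7 08:49 .
drwxr-xr-x 23 root  root  4096 Dec  7 08:49 ..
drwxr-xr-x  2 agent agent 4096 Dec  7 08:49 pics
{'time': 0.0, 'joint_positions': array([-0.97781926,  0.50180685, -0.42679531,  1.55142897,  0.22082699,
        1.13827214, -0.21026662]), 'joint_velocities': array([-0.00088272, -0.0016631 ,  0.00191153,  0.000253  ,  0.00106184,
       -0.00123431, -0.00047341]), 'joint_efforts': array([ 7.48402617e-04, -5.66582322e+01, -5.81575692e+00, -2.79113030e+01,
       -6.86310790e-02,  3.08121345e-02,  1.87153082e-04]), 'tcp_pos': array([0.21032843, 0.61434454, 0.23971314]), 'tool_rot': array([-0.41154465,  0.57581083,  0.41080621,  0.57472702]), 'wrist_force': array([-0.35189826,  0.01846213, -0.10752615]), 'moment': array([ 0.06646265,  0.02804242, -0.00789133]), 'finger_gap': 0.9974336064178158}
0.014
scene [[393.6256635    0.         275.9457677 ]
 [  0.         393.6256635  207.15807881]
 [  0.           0.           1.        ]] -0.037709039267678005 [[ 0.3450573   0.93856138 -0.00616409]
 [ 0.78642829 -0.29269865 -0.54392835]
 [-0.51231437  0.18283883 -0.83910902]] [-0.20135891 -0.44090195  1.12622473]
side [[395.07516222   0.         278.88209787]
 [  0.         395.07516222 212.60446019]
 [  0.           0.           1.        ]] -0.023089198264534417 [[ 0.95525875 -0.29576313  0.00221225]
 [-0.21167964 -0.68887072 -0.69328844]
 [ 0.20657312  0.66180156 -0.72065681]] [-0.54888144  0.1487679   0.74234085]
wrist [[354.37751789   0.         283.42779129]
 [  0.         354.37751789 207.35457544]
 [  0.           0.           1.        ]] -0.016377461210597896 [[ 0.32323242  0.94631901 -0.00106911]
 [ 0.91651242 -0.31276972  0.24935936]
 [ 0.23563912 -0.08158088 -0.96841043]] [-0.6493802  -0.03101298  0.38952498]
```

View pics/a_scene.png

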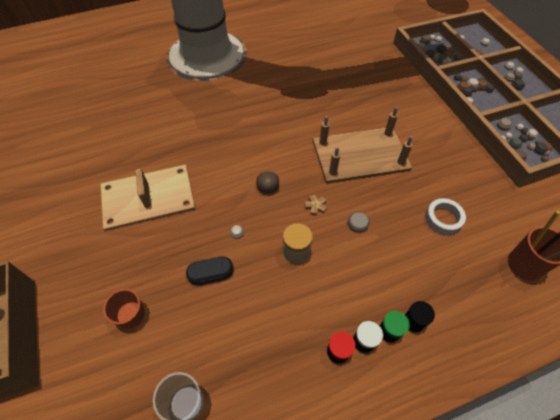

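View pics/a_side.png

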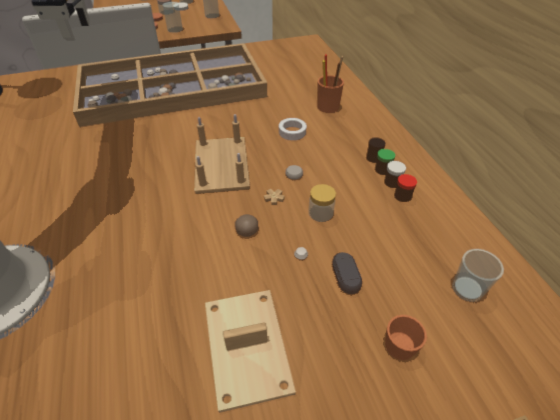

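View pics/a_wrist.png

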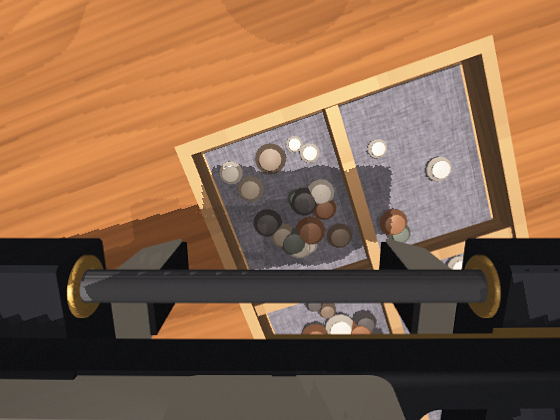

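```bash
cat > h.py <<'E'
import numpy as np, cv2
from bench import manip
from scipy.spatial.transform import Rotation as Ro
from scipy.optimize import least_squares
def proj(c,P):
    P=np.atleast_2d(P).astype(float)
    d=np.array([c["k1"],0,0,0,0])
    return cv2.projectPoints(P.reshape(-1,1,3),cv2.Rodrigues(np.array(c["R"]))[0],np.array(c["t"]),np.array(c["mtx"]),d)[0].reshape(-1,2)
def ray(c,uv,z):
    d=np.array([c["k1"],0,0,0,0])
    p=cv2.undistortPoints(np.array(uv,float).reshape(-1,1,2),np.array(c["mtx"]),d).reshape(-1,2)
    R=np.array(c["R"]);t=np.array(c["t"]);C=-R.T@t
    D=np.c_[p,np.ones(len(p))]@R
    return C+D*((z-C[2])/D[:,2])[:,None]
def crop(c,box,s,fn):
    x0,y0,x1,y1=box
    im=c["color"][y0:y1,x0:x1,::-1]
    im=cv2.resize(im,None,fx=s,fy=s,interpolation=cv2.INTER_CUBIC)
    for x in range((x0+9)//10*10,x1,10):
        cv2.line(im,((x-x0)*s,0),((x-x0)*s,5),(0,255,0),1)
        if x%20==0: cv2.putText(im,str(x),((x-x0)*s,16),0,.4,(0,255,0),1)
    for y in range((y0+9)//10*10,y1,10):
        cv2.line(im,(0,(y-y0)*s),(5,(y-y0)*s),(0,255,0),1)
        if y%20==0: cv2.putText(im,str(y),(6,(y-y0)*s+4),0,.4,(0,255,0),1)
    cv2.imwrite(fn,im)
E
python3 - <<'E'
from h import *
c=manip.camera("scene"); 
crop(c,(90,150,220,340),3,"pics/b1.png"); crop(c,(220,90,480,280),3,"pics/b2.png")
c=manip.camera("side")
crop(c,(170,90,370,240),4,"pics/b3.png"); crop(c,(190,230,440,420),3,"pics/b4.png")
E
```

```text
(no output)
```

View pics/b1.png

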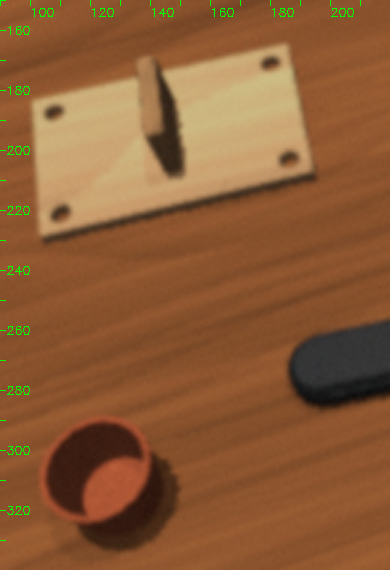

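View pics/b2.png

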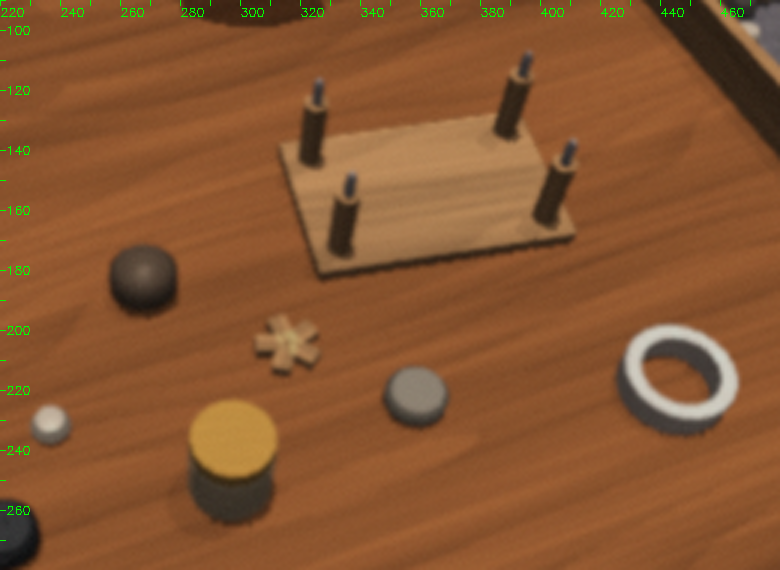

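View pics/b3.png

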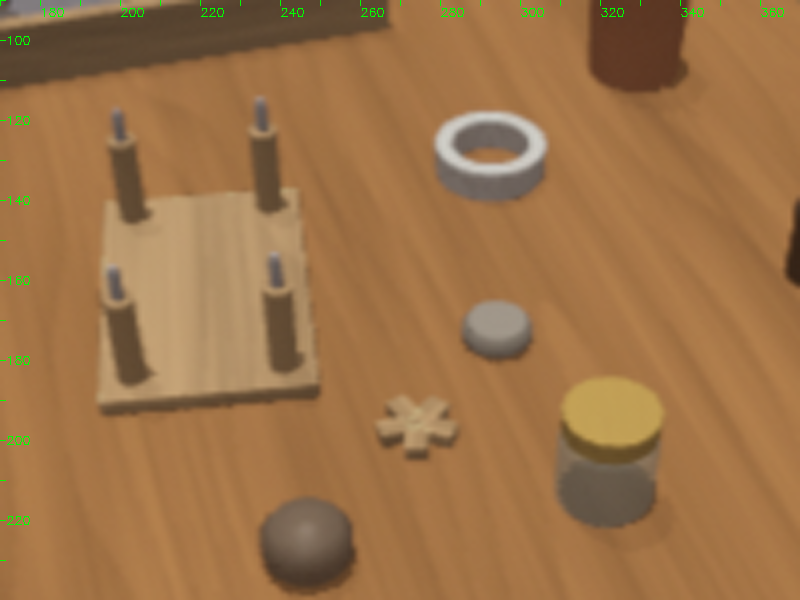

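View pics/b4.png

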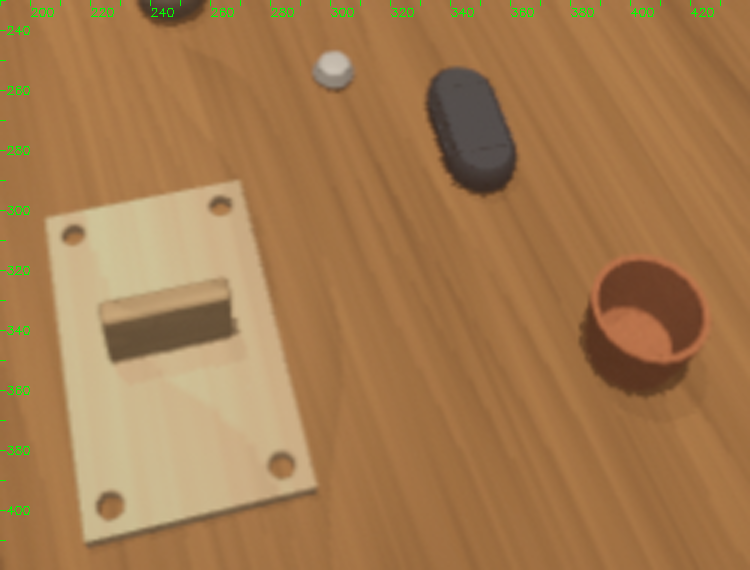

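```bash
cat > m1.py <<'E'
from h import *
S=manip.camera("scene"); D=manip.camera("side")
def fit(name,loc,ps,pd,z=0,yaw=True):
    loc=np.array(loc,float)
    def W(q): 
        c,s=np.cos(q[2]),np.sin(q[2]); return np.c_[loc[:,0]*c-loc[:,1]*s+q[0],loc[:,0]*s+loc[:,1]*c+q[1],loc[:,2]]
    for nm,cs in (("both",[(S,ps),(D,pd)]),("S",[(S,ps)]),("D",[(D,pd)])):
        f=lambda q: np.concatenate([(proj(c,W(q))-np.array(p)).ravel() for c,p in cs]+[[0 if yaw else q[2]]])
        r=least_squares(f,[0.5,0,0]); print(name,nm,np.round(r.x,4),"rms px",np.sqrt(np.mean(r.fun**2)).round(2))
q=[(-.045,-.08),(-.045,.08),(.045,.08),(.045,-.08)]
fit("stand",[(*a,.094) for a in q]+[(*a,.072) for a in q],
 [(326.3,116.7),(396,108.3),(411,137.3),(337,148.3),(325,124.3),(393.3,115.3),(408.7,144),(335.3,156)],
 [(198,156.5),(199.5,117.5),(235.25,115),(238.25,153.5),(199.5,164.5),(200.5,125.25),(236,122.75),(239.5,162)])
fit("tray",[(*a,.009) for a in q],[(108,187.3),(180.3,171),(186.3,202.7),(110.3,221)],[(226.7,398.3),(214.3,308.3),(263.3,298.3),(284,384.7)])
for n,z,a,b in (("jar",.064,(297.8,236.2),(323,193.2)),("flat",.0075,(358.7,222.3),(294.1,172.5)),("cobble",.016,(267.8,183.5),(246.75,225.75)),("slate",.012,(210,270),(347.3,273.3)),("star",.009,(316,204.5),(274.5,196.5)),("bead",.008,(237,231.5),(301.2,253.3)),("tapetop",.024,(447,214),(292.5,126.5)),("cuprim",.05,(122.3,307),(406.7,333.3))):
    print(n,ray(S,a,z)[0].round(4),ray(D,b,z)[0].round(4))
for c,l in ((S,lambda im:im[:,:].sum(2)<170),(D,lambda im:im.sum(2)<300)):
    im=c["color"].astype(int)
    u,v=(210,270) if c is S else (347,273)
    m=((im.max(2)-im.min(2))<30)&(im.sum(2)<330)
    n,lab,st,ce=cv2.connectedComponentsWithStats(m.astype(np.uint8))
    k=lab[v,u]; print(st[k],ce[k]); cn=cv2.findContours((lab==k).astype(np.uint8),0,1)[0][0][:,0].astype(float)
    P=ray(c,cn,.018)[:,:2]; print("slate rect",cv2.minAreaRect((P*1000).astype(np.float32)), ray(c,ce[k],.012))
E
python3 m1.py
```

```text
stand both [ 0.4976  0.2397 -0.1741] rms px 0.59
stand S [ 0.4984  0.2404 -0.1686] rms px 0.4
stand D [ 0.4965  0.2368 -0.1786] rms px 0.24
tray both [ 0.441  -0.2476 -0.0703] rms px 0.55
tray S [ 0.4417 -0.2459 -0.0707] rms px 0.1
tray D [ 0.4408 -0.2488 -0.0697] rms px 0.07
jar [0.6766 0.0093 0.064 ] [0.6738 0.0043 0.064 ]
flat [0.6622 0.1526 0.0075] [0.6599 0.1489 0.0075]
cobble [0.5096 0.0085 0.016 ] [0.5045 0.0043 0.016 ]
slate [ 0.6608 -0.1621  0.012 ] [ 0.6601 -0.1684  0.012 ]
star [0.5921 0.0871 0.009 ] [0.5887 0.0799 0.009 ]
bead [ 0.596  -0.0887  0.008 ] [ 0.5928 -0.0935  0.008 ]
tapetop [0.7156 0.3241 0.024 ] [0.7113 0.3156 0.024 ]
cuprim [ 0.6936 -0.3212  0.05  ] [ 0.6881 -0.3273  0.05  ]
[187 257  46  28 984] [209.45121951 270.53963415]
slate rect ((663.9430541992188, -162.95535278320312), (85.70203399658203, 49.038299560546875), 82.87036895751953) [[ 0.66147888 -0.16337045  0.012     ]]
[333 253  29  41 833] [346.69027611 272.81032413]
slate rect ((657.6427001953125, -168.77520751953125), (93.50867462158203, 44.94536590576172), 82.87886047363281) [[ 0.65947907 -0.16696937  0.012     ]]
```

```bash
cat >> h.py <<'E'
def plan(p,a,o=None):
    "a = jaw direction yaw; prints rotvec, shift mm for both half turns"
    o=o or manip.get_obs(); R0=Ro.from_quat(o["tool_rot"]).as_matrix()
    out=[]
    for k in (0,1):
        aa=a+k*np.pi; x=np.array([0,0,-1.]);z=np.array([np.cos(aa),np.sin(aa),0]);y=np.cross(z,x)
        Rt=np.c_[x,y,z]; rv=Ro.from_matrix(R0.T@Rt).as_rotvec(); out.append((np.linalg.norm(rv),rv))
    for n,rv in sorted(out,key=lambda t:t[0]): print("rot",rv.round(3).tolist(),"shift",(R0.T@(np.array(p)-o["tcp_pos"])*1000).round(1).tolist())
def st():
    o=manip.get_obs(); R=Ro.from_quat(o["tool_rot"]).as_matrix()
    print("t",round(o["time"],2),"p",o["tcp_pos"].round(4),"jawyaw",round(float(np.arctan2(R[1,2],R[0,2])),3),"xax",R[:,0].round(3),"F",o["wrist_force"].round(1),"gap mm",round(o["finger_gap"]*92,1),"q",o["joint_positions"].round(2)); return o
E
python3 - <<'E'
from h import *
st(); plan([.66,-.166,.16],-.124)
c=manip.camera("wrist"); o=manip.get_obs(); R=Ro.from_quat(o["tool_rot"]).as_matrix()
C=-np.array(c["R"]).T@np.array(c["t"]); print("cam in tool",R.T@(C-o["tcp_pos"]), "axis",R.T@np.array(c["R"])[2], proj(c,o["tcp_pos"]), proj(c,o["tcp_pos"]+[0,0,-.15]))
E
```

```text
t 0.35 p [0.2105 0.6148 0.2405] jawyaw 1.241 xax [-0. -0. -1.] F [-0.4 -0.9  0.4] gap mm 92.3 q [-0.98  0.5  -0.43  1.55  0.22  1.14 -0.21]
rot [1.365, -0.0, 0.0] shift [80.7, -678.2, -593.1]
rot [-1.777, -0.0, -0.0] shift [80.7, -678.2, -593.1]
cam in tool [-1.44376315e-01  6.75650398e-02  7.61701789e-05] axis [ 9.68403754e-01 -2.49386819e-01  6.20203940e-04] [[283.00785484 273.87512552]] [[283.16670579 197.988899  ]]
```

Emit:
{"name": "step_arm", "arguments": {
  "moves": [
    [[0.6,0,0],[35,-300,-262],90],
    [[0.6,0,0],[35,-300,-262],90],
    [[0.6,0,0],[35,-300,-262],90],
    [[0.6,0,0],[35,-300,-262],90],
    [[0.6,0,0],[35,-300,-262],90],
    [[0.6,0,0],[35,-300,-262],90],
    [[0.6,0,0],[35,-300,-262],90],
    [[0.6,0,0],[35,-300,-262],90],
    [[0.6,0,0],[35,-300,-262],90],
    [[0.6,0,0],[35,-300,-262],90]
  ]
}}

```text
time: 1.23
tcp_pos: [0.4115, 0.2651, 0.2055]
tool_rot: [-0.222, 0.672, 0.221, 0.672]
wrist_force: [-0.8, -0.5, 1.0]
finger_gap: 0.98
```

```bash
python3 - <<'E'
from h import *
st(); plan([.66,-.166,.16],-.124)
E
```

```text
t 1.23 p [0.4115 0.2651 0.2055] jawyaw 0.637 xax [ 0.001 -0.002 -1.   ] F [-0.8 -0.5  1. ] gap mm 90.1 q [-0.47  0.23 -0.18  1.99  0.05  0.93 -0.04]
rot [0.761, 0.0, 0.002] shift [46.6, -494.3, -56.5]
rot [-2.381, -0.003, 0.0] shift [46.6, -494.3, -56.5]
```

Emit:
{"name": "step_arm", "arguments": {
  "moves": [
    [[0.76,0,0],[20,-494,-56],90],
    [[0.76,0,0],[20,-494,-56],90],
    [[0.76,0,0],[20,-494,-56],90],
    [[0.76,0,0],[20,-494,-56],90],
    [[0.76,0,0],[20,-494,-56],90],
    [[0.76,0,0],[30,-494,-56],90],
    [[0.76,0,0],[46,-494,-56],90],
    [[0.76,0,0],[46,-494,-56],90],
    [[0.76,0,0],[46,-494,-56],90],
    [[0.76,0,0],[46,-494,-56],90]
  ]
}}

```text
time: 2.07
tcp_pos: [0.6174, -0.0913, 0.1723]
tool_rot: [0.043, 0.705, -0.044, 0.706]
wrist_force: [1.0, 0.8, 0.1]
finger_gap: 0.977
```

Emit:
{"name": "step_arm", "arguments": {
  "moves": [
    [[0,0,0],[0,0,0],90]
  ]
}}

```text
time: 2.15
tcp_pos: [0.6192, -0.1018, 0.1714]
tool_rot: [0.044, 0.704, -0.05, 0.707]
wrist_force: [0.1, -2.0, 0.4]
finger_gap: 0.984
```

```bash
python3 - <<'E'
from h import *
st(); plan([.66,-.166,.16],-.124)
E
```

```text
t 2.15 p [ 0.6192 -0.1018  0.1714] jawyaw -0.133 xax [ 0.003 -0.008 -1.   ] F [ 0.1 -2.   0.4] gap mm 90.5 q [ 0.01  0.5   0.14  1.69 -0.07  0.95  0.04]
rot [-0.009, 0.004, 0.008] shift [12.0, -58.2, 48.9]
rot [3.133, 0.012, -0.006] shift [12.0, -58.2, 48.9]
```

Emit:
{"name": "step_arm", "arguments": {
  "moves": [
    [[-0.01,0.004,0.008],[12,-58,49],90],
    [[-0.01,0.004,0.008],[12,-58,49],90],
    [[-0.01,0.004,0.008],[12,-58,49],90],
    [[-0.01,0.004,0.008],[12,-58,49],90]
  ]
}}

```text
time: 2.48
tcp_pos: [0.6599, -0.1701, 0.159]
tool_rot: [0.045, 0.706, -0.046, 0.705]
wrist_force: [-0.4, 0.9, 0.9]
finger_gap: 0.976
```

```bash
python3 - <<'E'
from h import *
st(); c=manip.camera("wrist"); cv2.imwrite("pics/c1.png",c["color"][:,:,::-1])
im=c["color"].astype(int); m=((im.max(2)-im.min(2))<30)&(im.sum(2)<330)
u,v=proj(c,[.66,-.166,.02])[0].astype(int); print(u,v)
n,lab,s,ce=cv2.connectedComponentsWithStats(m.astype(np.uint8)); k=lab[v,u]; print(s[k],ce[k])
cn=cv2.findContours((lab==k).astype(np.uint8),0,1)[0][0][:,0].astype(float)
P=ray(c,cn,.018)[:,:2]; print(cv2.minAreaRect((P*1000).astype(np.float32)))
E
```

```text
t 2.48 p [ 0.6599 -0.1701  0.159 ] jawyaw -0.128 xax [-0.001 -0.002 -1.   ] F [-0.4  0.9  0.9] gap mm 89.8 q [ 0.11  0.6   0.14  1.55 -0.09  1.    0.15]
284 195
[ 257  135   54  108 4882] [283.82671036 186.81585416]
((659.9774780273438, -162.42987060546875), (89.67711639404297, 43.59416198730469), 83.7744140625)
```

View pics/c1.png

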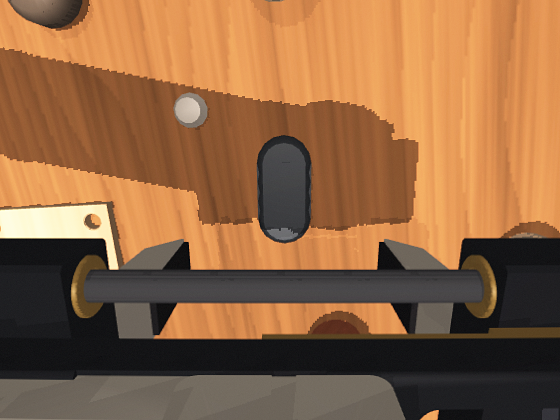

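```bash
python3 - <<'E'
from h import *
plan([.660,-.164,.018],-.113)
E
```

```text
rot [-0.012, -0.002, -0.0] shift [141.2, 3.0, 0.2]
rot [3.13, -0.0, 0.003] shift [141.2, 3.0, 0.2]
```

Emit:
{"name": "step_arm", "arguments": {
  "moves": [
    [[-0.012,-0.002,0],[35,3,0],90],
    [[-0.012,-0.002,0],[70,3,0],90],
    [[-0.012,-0.002,0],[100,3,0],90],
    [[-0.012,-0.002,0],[125,3,0],90],
    [[-0.012,-0.002,0],[138,3,0],90],
    [[-0.012,-0.002,0],[141,3,0],90],
    [[-0.012,-0.002,0],[141,3,0],90]
  ]
}}

```text
time: 3.12
tcp_pos: [0.6595, -0.1624, 0.0181]
tool_rot: [0.04, 0.706, -0.039, 0.706]
wrist_force: [-0.6, 0.2, -0.4]
finger_gap: 0.98
```

Emit:
{"name": "step_arm", "arguments": {
  "moves": [
    [[0,0,0],[0,0,0],40],
    [[0,0,0],[0,0,0],40],
    [[0,0,0],[0,0,0],40],
    [[0,0,0],[0,0,0],40],
    [[0,0,0],[0,0,0],40],
    [[0,0,0],[0,0,0],40]
  ],
  "force": 25
}}

```text
time: 3.62
tcp_pos: [0.6599, -0.1626, 0.0187]
tool_rot: [0.04, 0.706, -0.039, 0.706]
wrist_force: [0.4, -0.2, 0.1]
finger_gap: 0.598
```

```bash
python3 - <<'E'
from h import *
st();plan([.498,.239,.13],-.174)
E
```

```text
t 3.62 p [ 0.6599 -0.1626  0.0187] jawyaw -0.112 xax [ 0.     0.001 -1.   ] F [ 0.4 -0.2  0.1] gap mm 55.0 q [ 0.12  0.78  0.11  1.61 -0.12  0.76  0.18]
rot [0.062, 0.0, -0.001] shift [-111.0, 381.1, -205.6]
rot [-3.079, 0.002, 0.0] shift [-111.0, 381.1, -205.6]
```

Still closing (55 mm); continue.

Emit:
{"name": "step_arm", "arguments": {
  "moves": [
    [[0,0,0],[0,0,0],36],
    [[0,0,0],[0,0,0],36],
    [[0,0,0],[0,0,0],36],
    [[0,0,0],[0,0,0],36],
    [[0,0,0],[0,0,0],36]
  ]
}}

```text
time: 4.03
tcp_pos: [0.6601, -0.1627, 0.0189]
tool_rot: [0.04, 0.706, -0.039, 0.706]
wrist_force: [0.7, -0.2, 1.6]
finger_gap: 0.483
```

Emit:
{"name": "step_arm", "arguments": {
  "moves": [
    [[0,0,0],[-35,0,0],36],
    [[0,0,0],[-70,0,0],36],
    [[0,0,0],[-105,0,0],36],
    [[0,0,0],[-140,0,0],36],
    [[0,0,0],[-145,30,-15],36],
    [[0.03,0,0],[-148,65,-35],36],
    [[0.06,0,0],[-150,100,-55],36],
    [[0.06,0,0],[-150,135,-74],36],
    [[0.06,0,0],[-150,170,-92],36],
    [[0.06,0,0],[-150,205,-110],36]
  ]
}}

```text
time: 4.87
tcp_pos: [0.5719, 0.0547, 0.1686]
tool_rot: [0.061, 0.705, -0.06, 0.704]
wrist_force: [0.2, 1.4, -0.9]
finger_gap: 0.476
```

```bash
python3 - <<'E'
from h import *
st();plan([.498,.239,.165],-.174)
E
```

```text
t 4.87 p [0.5719 0.0547 0.1686] jawyaw -0.172 xax [-0.001  0.001 -1.   ] F [ 0.2  1.4 -0.9] gap mm 43.8 q [-0.23  0.42  0.11  1.83 -0.06  0.9  -0.26]
rot [0.002, -0.001, -0.001] shift [3.8, 168.9, -104.3]
rot [-3.14, 0.001, -0.001] shift [3.8, 168.9, -104.3]
```

Emit:
{"name": "step_arm", "arguments": {
  "moves": [
    [[0,0,0],[-15,35,-21],36],
    [[0,0,0],[-25,70,-43],36],
    [[0,0,0],[-25,100,-62],36],
    [[0,0,0],[-25,115,-72],36],
    [[0,0,0],[-25,115,-72],36],
    [[0,0,0],[-25,115,-72],36]
  ]
}}

```text
time: 5.37
tcp_pos: [0.5195, 0.1817, 0.1933]
tool_rot: [0.06, 0.705, -0.059, 0.704]
wrist_force: [1.3, -0.3, -1.2]
finger_gap: 0.48
```

```bash
python3 - <<'E'
from h import *
st(); c=manip.camera("wrist"); cv2.imwrite("pics/d1.png",c["color"][:,:,::-1]); np.save("d1.npy",c,allow_pickle=True)
E
```

```text
t 5.37 p [0.5195 0.1817 0.1933] jawyaw -0.168 xax [-0.002  0.    -1.   ] F [ 1.3 -0.3 -1.2] gap mm 44.1 q [-0.44  0.35  0.07  1.86 -0.03  0.94 -0.53]
```

View pics/d1.png

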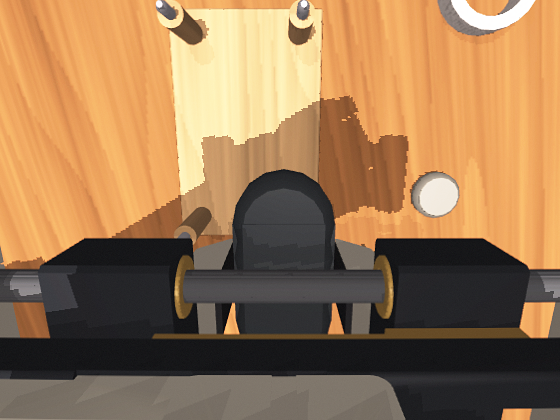

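```bash
python3 - <<'E'
from h import *
c=np.load("d1.npy",allow_pickle=True).item()
crop(c,(140,0,340,100),4,"pics/d2.png")
crop(c,(150,150,350,250),4,"pics/d3.png")
E
```

```text
(no output)
```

View pics/d2.png

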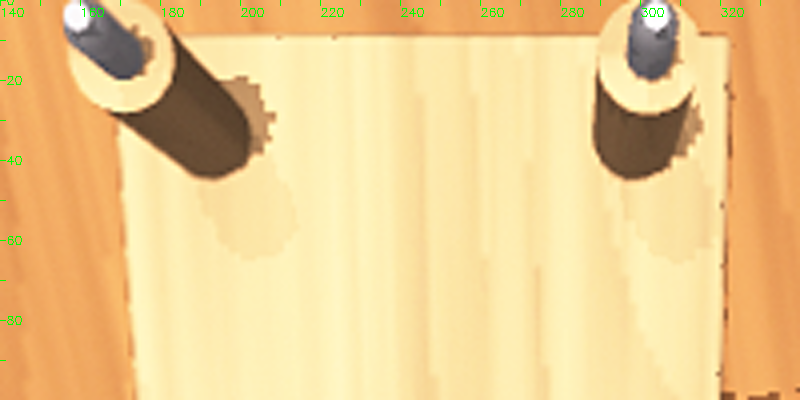

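View pics/d3.png

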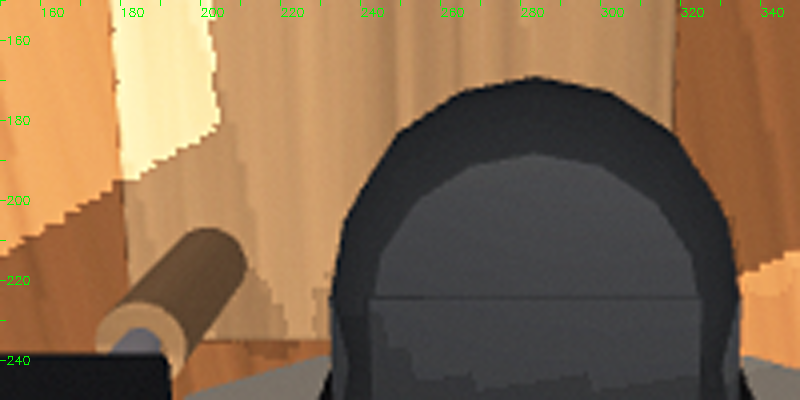

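```bash
python3 - <<'E'
from h import *
c=np.load("d1.npy",allow_pickle=True).item()
loc=np.array([(-.045,.08,.072),(.045,.08,.072),(-.045,-.08,.072),(.065,.1,.012)]); px=np.array([(170.5,15),(301.75,15.5),(185.5,236.2),(321.5,9)])
def W(q):
    k,s=np.cos(q[2]),np.sin(q[2]); return np.c_[loc[:,0]*k-loc[:,1]*s+q[0],loc[:,0]*s+loc[:,1]*k+q[1],loc[:,2]]
r=least_squares(lambda q:(proj(c,W(q))-px).ravel(),[.5,.24,-.17]); print(r.x,r.fun.round(1))
# slate held: tip of outline far end bottom at (284.5,169)
o=manip.get_obs(); print(o["tcp_pos"])
for z in (.193-.018, .193-.018+.006,.193-.018+.024): print(z,ray(c,[(284,169.3),(284.5,188),(332.5,220),(418/4+150,224)],z).round(4)[0:2])
E
```

```text
[ 0.49538327  0.24091723 -0.17010598] [-0.5  0.1 -0.1 -0.4 -0.4  0.7  1.1 -0.2]
[0.52032412 0.179794   0.19329024]
0.17500000000000002 [[0.5263 0.2245 0.175 ]
 [0.5251 0.2158 0.175 ]]
0.18100000000000002 [[0.5265 0.2254 0.181 ]
 [0.5253 0.217  0.181 ]]
0.199 [[0.5269 0.228  0.199 ]
 [0.5259 0.2206 0.199 ]]
```

```bash
python3 - <<'E'
from h import *
plan([.4965,.2405,.032],-.171)
E
```

```text
rot [-0.0, -0.001, 0.001] shift [161.3, 55.8, -33.7]
rot [3.141, 0.001, 0.002] shift [161.3, 55.8, -33.7]
```

Emit:
{"name": "step_arm", "arguments": {
  "moves": [
    [[0,0,0],[0,30,-18],36],
    [[0,0,0],[0,56,-34],36],
    [[0,0,0],[15,56,-34],36],
    [[0,0,0],[40,56,-34],36],
    [[0,0,0],[70,56,-34],36],
    [[0,0,0],[100,56,-34],36],
    [[0,0,0],[120,56,-34],36],
    [[0,0,0],[130,56,-34],36],
    [[0,0,0],[135,56,-34],36]
  ]
}}

```text
time: 6.17
tcp_pos: [0.4959, 0.2382, 0.0563]
tool_rot: [0.06, 0.706, -0.063, 0.703]
wrist_force: [-1.1, -1.4, -1.7]
finger_gap: 0.479
```

```bash
python3 - <<'E'
from h import *
st(); plan([.4965,.2405,.032],-.171)
E
```

```text
t 6.17 p [0.4959 0.2382 0.0563] jawyaw -0.174 xax [-0.004 -0.003 -1.   ] F [-1.1 -1.4 -1.7] gap mm 44.1 q [-0.52  0.55  0.03  1.94 -0.03  0.66 -0.65]
rot [-0.003, -0.003, 0.004] shift [24.3, 2.5, 0.3]
rot [3.138, 0.006, 0.005] shift [24.3, 2.5, 0.3]
```

Emit:
{"name": "step_arm", "arguments": {
  "moves": [
    [[-0.003,-0.003,0.004],[12,2.5,0],36],
    [[-0.003,-0.003,0.004],[20,2.5,0],36],
    [[-0.003,-0.003,0.004],[24,2.5,0],36],
    [[-0.003,-0.003,0.004],[24.5,2.5,0],36],
    [[-0.003,-0.003,0.004],[24.5,2.5,0],36],
    [[-0.003,-0.003,0.004],[24.5,2.5,0],36]
  ]
}}

```text
time: 6.67
tcp_pos: [0.4969, 0.2408, 0.0326]
tool_rot: [0.061, 0.704, -0.06, 0.705]
wrist_force: [0.1, -0.8, -1.7]
finger_gap: 0.477
```

```bash
python3 - <<'E'
from h import *
st(); plan([.4965,.2405,.032],-.171)
E
```

```text
t 6.67 p [0.4969 0.2408 0.0326] jawyaw -0.171 xax [ 0.001  0.001 -1.   ] F [ 0.1 -0.8 -1.7] gap mm 43.9 q [-0.52  0.59  0.03  1.94 -0.03  0.61 -0.65]
rot [-0.0, 0.001, -0.001] shift [0.6, -0.4, -0.4]
rot [3.141, -0.002, -0.001] shift [0.6, -0.4, -0.4]
```

Emit:
{"name": "step_arm", "arguments": {
  "moves": [
    [[0,0,0],[1.2,0,0],36],
    [[0,0,0],[1.2,0,0],36],
    [[0,0,0],[1.2,0,0],62],
    [[0,0,0],[1.2,0,0],62],
    [[0,0,0],[1.2,0,0],62],
    [[0,0,0],[1.2,0,0],62]
  ]
}}

```text
time: 7.17
tcp_pos: [0.4972, 0.241, 0.0317]
tool_rot: [0.061, 0.704, -0.06, 0.705]
wrist_force: [0.1, 0.4, 0.5]
finger_gap: 0.667
```

Emit:
{"name": "step_arm", "arguments": {
  "moves": [
    [[0,0,0],[-10,0,0],62],
    [[0,0,0],[-35,0,0],62],
    [[0,0,0],[-70,0,0],62],
    [[0,0,0],[-105,0,0],62],
    [[0,0,0],[-140,0,0],62],
    [[0,0,0],[-160,0,0],62],
    [[0,0,0],[-160,0,0],62]
  ]
}}

```text
time: 7.75
tcp_pos: [0.5001, 0.2424, 0.1981]
tool_rot: [0.063, 0.701, -0.058, 0.708]
wrist_force: [-0.4, 1.2, -0.1]
finger_gap: 0.674
```

```bash
python3 - <<'E'
from h import *
o=st(); c=manip.camera("wrist"); cv2.imwrite("pics/e1.png",c["color"][:,:,::-1]); np.save("e1.npy",c,allow_pickle=True)
plan([.441,-.2476,.22],np.pi/2-.07)
E
```

```text
t 7.75 p [0.5001 0.2424 0.1981] jawyaw -0.172 xax [ 0.011  0.006 -1.   ] F [-0.4  1.2 -0.1] gap mm 62.1 q [-0.53  0.34  0.04  1.86 -0.02  0.93 -0.66]
rot [1.469, 0.001, -0.01] shift [-27.3, -491.9, 26.6]
rot [-1.672, 0.01, 0.001] shift [-27.3, -491.9, 26.6]
```

View pics/e1.png

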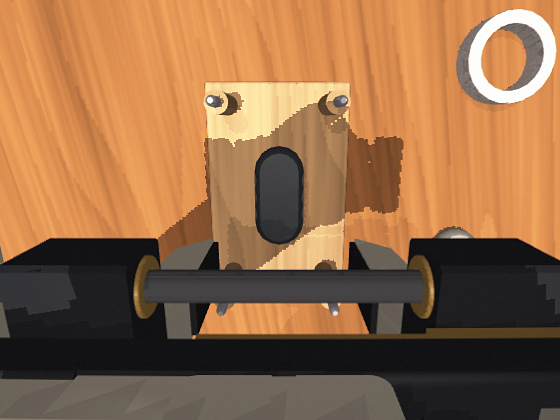

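```bash
python3 - <<'E'
from h import *
c=np.load("e1.npy",allow_pickle=True).item()
crop(c,(195,70,365,150),4,"pics/e2.png")
crop(c,(195,230,365,330),4,"pics/e3.png")
im=c["color"].astype(int); m=((im.max(2)-im.min(2))<30)&(im.sum(2)<330)
n,lab,s,ce=cv2.connectedComponentsWithStats(m.astype(np.uint8)); k=lab[195,280]; print(s[k],ce[k])
cn=cv2.findContours((lab==k).astype(np.uint8),0,1)[0][0][:,0].astype(float)
P=ray(c,cn,.030)[:,:2]; print(cv2.minAreaRect((P*1000).astype(np.float32)))
E
```

```text
[ 255  146   49   99 4225] [278.83786982 194.89443787]
((496.8301696777344, 240.974365234375), (90.5219497680664, 43.62311935424805), 79.10626983642578)
```

View pics/e2.png

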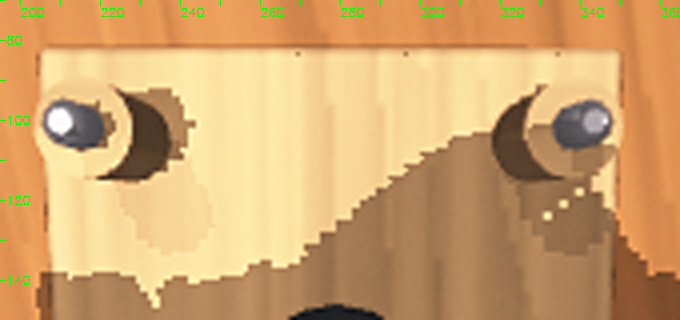

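View pics/e3.png

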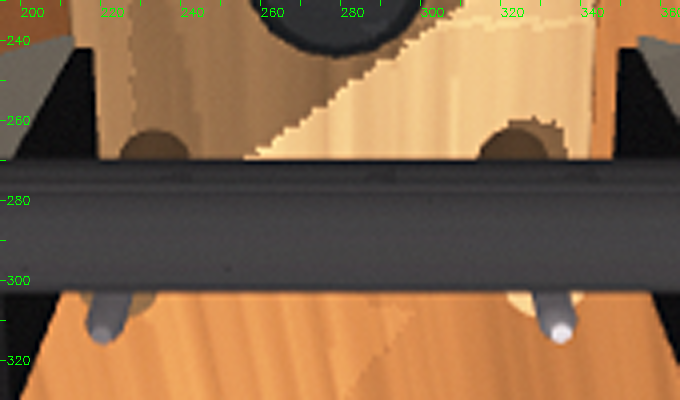

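```bash
python3 - <<'E'
from h import *
c=np.load("e1.npy",allow_pickle=True).item()
loc=np.array([(-.045,.08,.094),(.045,.08,.094),(-.045,-.08,.094),(.045,-.08,.094),(-.045,.08,.072),(.045,.08,.072),(-.065,.1,.012),(.065,.1,.012)]); px=np.array([(210,100.2),(344,100.2),(220.75,313),(335,312.7),(216.2,102.5),(338.2,102.2),(205,82.5),(350,82.5)])
def W(q):
    k,s=np.cos(q[2]),np.sin(q[2]); return np.c_[loc[:,0]*k-loc[:,1]*s+q[0],loc[:,0]*s+loc[:,1]*k+q[1],loc[:,2]]
r=least_squares(lambda q:(proj(c,W(q))-px).ravel(),[.5,.24,-.17]); print(r.x,r.fun.round(1))
E
```

```text
[ 0.49589415  0.24140827 -0.17047075] [ 0.2  0.4 -0.4  0.3 -0.2  0.7  0.3  0.4 -0.2 -0.4  0.2 -0.1 -0.7 -0.6
  0.9 -0.6]
```

Emit:
{"name": "step_arm", "arguments": {
  "moves": [
    [[0.2,0,-0.01],[-27,-35,2],70],
    [[0.4,0,-0.01],[-27,-75,4],70],
    [[0.6,0,-0.01],[-27,-115,6],70],
    [[0.8,0,-0.01],[-27,-155,8],70],
    [[1.0,0,-0.01],[-27,-195,10],70],
    [[1.2,0,-0.01],[-27,-235,12],70],
    [[1.4,0,-0.01],[-27,-275,14],70],
    [[1.4,0,-0.01],[-27,-315,16],70],
    [[1.4,0,-0.01],[-27,-355,18],70],
    [[1.4,0,-0.01],[-27,-395,20],70]
  ]
}}

```text
time: 8.63
tcp_pos: [0.4495, -0.1525, 0.2195]
tool_rot: [0.462, 0.535, -0.463, 0.535]
wrist_force: [1.1, -0.6, 0.3]
finger_gap: 0.76
```

```bash
python3 - <<'E'
from h import *
o=st(); plan([.441,-.2476,.22],np.pi/2-.07)
E
```

```text
t 8.63 p [ 0.4495 -0.1525  0.2195] jawyaw -1.427 xax [-0.001 -0.001 -1.   ] F [ 1.1 -0.6  0.3] gap mm 70.0 q [-0.14  0.19  0.46  2.02 -0.1   0.95 -1.05]
rot [0.214, 0.001, 0.001] shift [-0.4, -22.0, 92.9]
rot [-2.928, -0.001, 0.002] shift [-0.4, -22.0, 92.9]
```

Emit:
{"name": "step_arm", "arguments": {
  "moves": [
    [[0.1,0,0],[0,-10,40],70],
    [[0.214,0,0],[0,-22,75],70],
    [[0.214,0,0],[0,-22,93],70],
    [[0.214,0,0],[0,-22,93],70],
    [[0.214,0,0],[0,-22,93],70]
  ]
}}

```text
time: 9.05
tcp_pos: [0.4399, -0.2484, 0.2186]
tool_rot: [-0.517, -0.482, 0.519, -0.481]
wrist_force: [-0.0, 1.0, 0.3]
finger_gap: 0.762
```

```bash
python3 - <<'E'
from h import *
o=st(); c=manip.camera("wrist"); cv2.imwrite("pics/f1.png",c["color"][:,:,::-1]); np.save("f1.npy",c,allow_pickle=True)
E
```

```text
t 9.05 p [ 0.4399 -0.2484  0.2186] jawyaw -1.644 xax [-0.003 -0.001 -1.   ] F [-0.   1.   0.3] gap mm 70.1 q [-0.01  0.26  0.55  1.96 -0.16  0.97 -1.03]
```

View pics/f1.png

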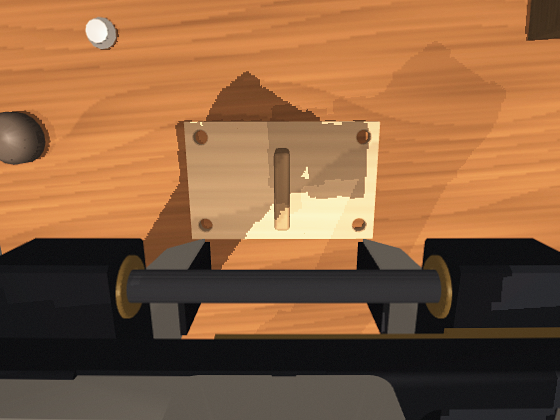

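```bash
python3 - <<'E'
from h import *
c=np.load("f1.npy",allow_pickle=True).item()
crop(c,(180,110,390,250),3,"pics/f2.png")
E
```

```text
(no output)
```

View pics/f2.png

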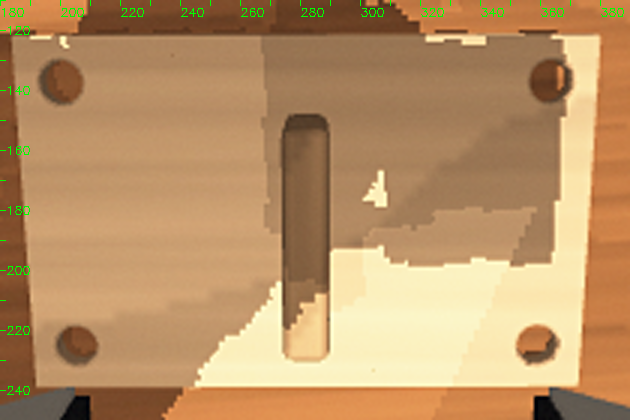

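```bash
python3 - <<'E'
from h import *
c=np.load("f1.npy",allow_pickle=True).item()
loc=np.array([(.045,.08,.01),(.045,-.08,.01),(-.045,.08,.01),(-.045,-.08,.01),(.06,.095,.01),(.06,-.095,.01),(-.06,.095,.01),(-.06,-.095,.01)])
px=np.array([(200.3,137),(363.3,136.7),(205.7,225),(359,224.7),(184.3,122),(380,122),(192.3,239),(372.7,239)])
def W(q):
    k,s=np.cos(q[2]),np.sin(q[2]); return np.c_[loc[:,0]*k-loc[:,1]*s+q[0],loc[:,0]*s+loc[:,1]*k+q[1],loc[:,2]]
r=least_squares(lambda q:(proj(c,W(q))-px).ravel(),[.44,-.25,-.07]); print(r.x,r.fun.round(1))
print(ray(c,(282,187),.06))
q=r.x; plan([q[0],q[1],.042],np.pi/2+q[2])
E
```

```text
[ 0.4402004  -0.24691672 -0.07085782] [ 0.2  0.5  0.4  0.5 -0.   0.1 -0.1  0.2 -0.2 -0.2 -0.  -0.5 -0.  -0.3
 -0.3 -0.5]
[[ 0.4456973  -0.24730376  0.06      ]]
rot [0.0, 0.0, 0.003] shift [176.6, 0.5, -0.1]
rot [-3.141, -0.005, 0.001] shift [176.6, 0.5, -0.1]
```

Emit:
{"name": "step_arm", "arguments": {
  "moves": [
    [[0,0,0.003],[40,0.5,0],50],
    [[0,0,0.003],[80,0.5,0],50],
    [[0,0,0.003],[120,0.5,0],50],
    [[0,0,0.003],[150,0.5,0],50],
    [[0,0,0.003],[168,0.5,0],50],
    [[0,0,0.003],[176,0.5,0],50],
    [[0,0,0.003],[176.5,0.5,0],50],
    [[0,0,0.003],[176.5,0.5,0],50]
  ]
}}

```text
time: 9.77
tcp_pos: [0.4406, -0.2462, 0.0423]
tool_rot: [-0.517, -0.483, 0.517, -0.482]
wrist_force: [-0.3, 0.4, 0.1]
finger_gap: 0.542
```

```bash
python3 - <<'E'
from h import *
o=st(); plan([.4402,-.2469,.042],np.pi/2-.071)
E
```

```text
t 9.77 p [ 0.4406 -0.2462  0.0423] jawyaw -1.64 xax [-0.  0. -1.] F [-0.3  0.4  0.1] gap mm 49.9 q [ 0.12  0.55  0.41  2.07 -0.38  0.6  -0.84]
rot [0.002, -0.0, 0.0] shift [0.3, -0.3, 0.8]
rot [-3.14, -0.0, -0.0] shift [0.3, -0.3, 0.8]
```

Emit:
{"name": "step_arm", "arguments": {
  "moves": [
    [[0.002,0,0],[0,0,0.7],10],
    [[0.002,0,0],[0,0,0.7],10],
    [[0.002,0,0],[0,0,0.7],10],
    [[0.002,0,0],[0,0,0.7],8],
    [[0.002,0,0],[0,0,0.7],8],
    [[0.002,0,0],[0,0,0.7],8],
    [[0.002,0,0],[0,0,0.7],8],
    [[0.002,0,0],[0,0,0.7],8],
    [[0.002,0,0],[0,0,0.7],8]
  ],
  "force": 50
}}

```text
time: 10.52
tcp_pos: [0.4407, -0.247, 0.0426]
tool_rot: [0.518, 0.482, -0.517, 0.482]
wrist_force: [-1.6, 1.1, 5.4]
finger_gap: 0.155
```

Emit:
{"name": "step_arm", "arguments": {
  "moves": [
    [[0,0,0],[0,0,0],8],
    [[0,0,0],[-5,0,0],8],
    [[0,0,0],[-25,0,0],8],
    [[0,0,0],[-60,0,0],8],
    [[0,0,0],[-95,0,0],8],
    [[0,0,0],[-130,0,0],8],
    [[0,0,0],[-160,0,0],8],
    [[0,0,0],[-160,0,0],8]
  ]
}}

```text
time: 11.18
tcp_pos: [0.4436, -0.249, 0.2082]
tool_rot: [0.519, 0.479, -0.516, 0.485]
wrist_force: [-0.2, -0.9, -3.3]
finger_gap: 0.147
```

```bash
python3 - <<'E'
from h import *
o=st(); plan([.496,.2412,.20],np.pi/2-.1705)
E
```

```text
t 11.18 p [ 0.4436 -0.249   0.2082] jawyaw -1.643 xax [ 0.009 -0.003 -1.   ] F [-0.2 -0.9 -3.3] gap mm 13.5 q [-0.02  0.28  0.56  1.97 -0.19  0.93 -1.01]
rot [0.099, 0.002, -0.009] shift [7.2, 17.1, -492.7]
rot [-3.043, 0.014, 0.003] shift [7.2, 17.1, -492.7]
```

Emit:
{"name": "step_arm", "arguments": {
  "moves": [
    [[0,0,-0.009],[4,1,-15],8],
    [[0.01,0,-0.009],[5,2,-45],8],
    [[0.02,0,-0.009],[6,4,-80],8],
    [[0.03,0,-0.009],[6,5,-115],8],
    [[0.04,0,-0.009],[7,6,-150],8],
    [[0.05,0,-0.009],[7,8,-185],8],
    [[0.06,0,-0.009],[7,9,-220],8],
    [[0.07,0,-0.009],[7,10,-255],8],
    [[0.08,0,-0.009],[7,11,-290],8],
    [[0.08,0,-0.009],[7,12,-325],8]
  ]
}}

```text
time: 12.02
tcp_pos: [0.4776, 0.0758, 0.1993]
tool_rot: [-0.535, -0.46, 0.538, -0.461]
wrist_force: [0.5, 0.5, -3.8]
finger_gap: 0.144
```

```bash
python3 - <<'E'
from h import *
o=st(); plan([.496,.2412,.20],np.pi/2-.1705)
E
```

```text
t 12.02 p [0.4776 0.0758 0.1993] jawyaw -1.723 xax [-0.002 -0.002 -1.   ] F [ 0.5  0.5 -3.8] gap mm 13.3 q [-0.55  0.23  0.39  2.02 -0.11  0.91 -1.83]
rot [0.018, 0.003, 0.002] shift [-1.1, -6.9, -166.3]
rot [-3.123, -0.003, 0.004] shift [-1.1, -6.9, -166.3]
```

Emit:
{"name": "step_arm", "arguments": {
  "moves": [
    [[0.01,0.002,0.002],[0,-2,-35],8],
    [[0.018,0.003,0.002],[0,-4,-70],8],
    [[0.018,0.003,0.002],[0,-5,-105],8],
    [[0.018,0.003,0.002],[0,-6,-135],8],
    [[0.018,0.003,0.002],[0,-7,-155],8],
    [[0.018,0.003,0.002],[0,-7,-166],8],
    [[0.018,0.003,0.002],[0,-7,-166],8],
    [[0.018,0.003,0.002],[0,-7,-166],8]
  ]
}}

```text
time: 12.68
tcp_pos: [0.4952, 0.2396, 0.1978]
tool_rot: [-0.54, -0.455, 0.542, -0.456]
wrist_force: [0.4, -1.0, -3.5]
finger_gap: 0.15
```

```bash
python3 - <<'E'
from h import *
o=st(); plan([.496,.2412,.140],np.pi/2-.1705)
for n in ("scene","side","wrist"):
    c=manip.camera(n); np.save(f"g_{n}.npy",c,allow_pickle=True); cv2.imwrite(f"pics/g_{n}.png",c["color"][:,:,::-1])
    if n=="scene": crop(c,(280,60,450,200),4,"pics/g1.png")
    if n=="side": crop(c,(160,50,330,200),4,"pics/g2.png")
E
```

```text
t 12.68 p [0.4952 0.2396 0.1978] jawyaw -1.741 xax [-0.001 -0.002 -1.   ] F [ 0.4 -1.  -3.5] gap mm 13.8 q [-0.75  0.35  0.31  1.87 -0.13  0.95 -2.13]
rot [0.0, 0.002, 0.001] shift [57.8, 0.6, -1.8]
rot [-3.141, -0.002, 0.003] shift [57.8, 0.6, -1.8]
```

View pics/g1.png

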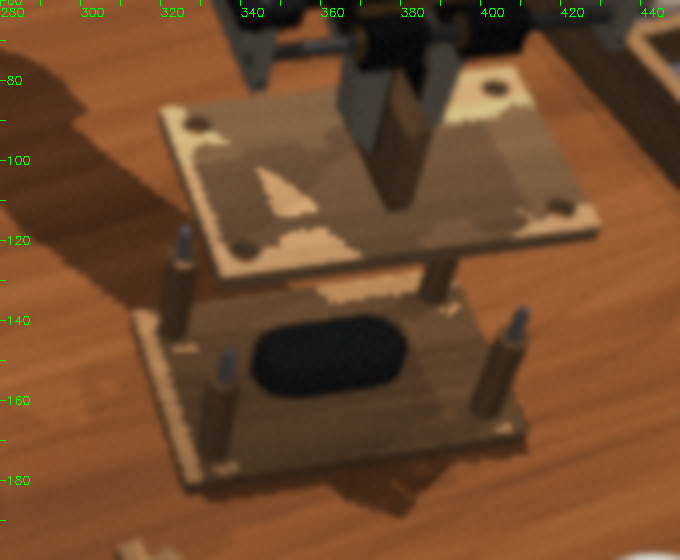

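View pics/g2.png

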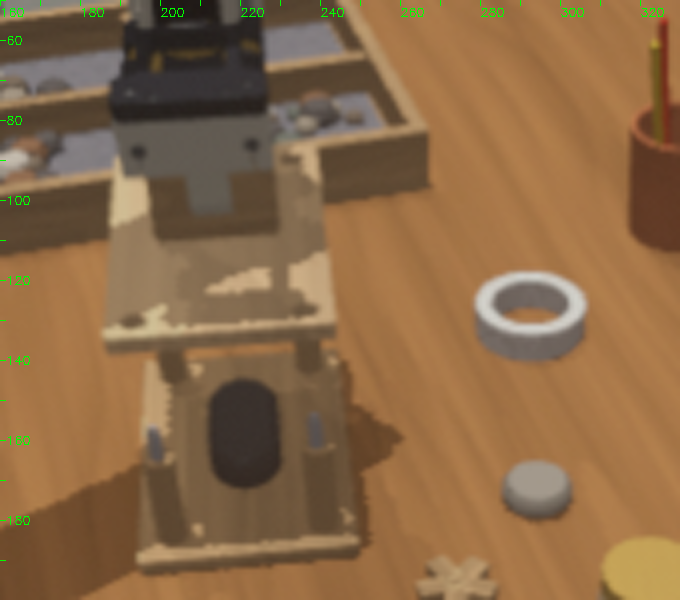

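View pics/g_wrist.png

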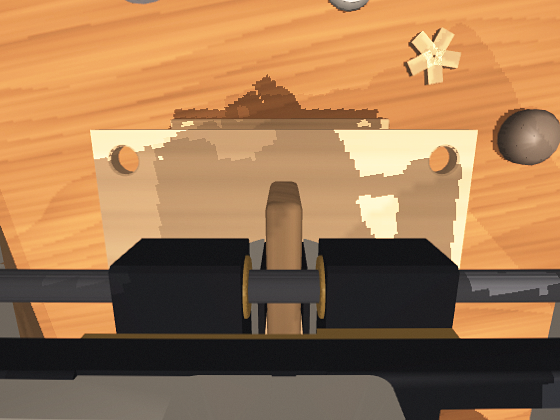

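```bash
python3 - <<'E'
from h import *
c=np.load("g_wrist.npy",allow_pickle=True).item()
loc=np.array([(.045,.08,.01),(.045,-.08,.01),(.06,.095,.01),(.06,-.095,.01)])
px=np.array([(125,158.5),(443,158.5),(91,130),(478,130)])
def W(q):
    k,s=np.cos(q[2]),np.sin(q[2]); return np.c_[loc[:,0]*k-loc[:,1]*s+q[0],loc[:,0]*s+loc[:,1]*k+q[1],loc[:,2]+q[3]]
r=least_squares(lambda q:(proj(c,W(q))-px).ravel(),[.5,.24,-.17,.155]); print("wrist",r.x,r.fun.round(1))
# full 6dof with scene
S=np.load("g_scene.npy",allow_pickle=True).item()
D=np.load("g_side.npy",allow_pickle=True).item()
l2=np.array([(-.045,-.08,.01),(.045,-.08,.01),(-.045,.08,.01),(.045,.08,.01),(-.06,-.095,.01),(.06,-.095,.01),(.06,.095,.01)])
p2=np.array([(280+197/4,60+124/4),(280+244/4,60+250/4),(280+495/4,60+88/4),(280+560/4,60+207/4),(280+162/4,60+107/4),(280+221/4,60+276/4),(280+600/4,60+224/4)])
l3=np.array([(-.06,-.095,.01),(.06,-.095,.01)]);p3=np.array([(160+105/4,50+333/4),(160+335/4,50+322/4)])
g=lambda q,l: Ro.from_rotvec(q[:3]).apply(l)+q[3:]
r=least_squares(lambda q:np.r_[(proj(c,g(q,loc))-px).ravel(),(proj(S,g(q,l2))-p2).ravel(),(proj(D,g(q,l3))-p3).ravel()],[0,0,-.17,.5,.24,.155]); print(r.x.round(4),r.fun.round(1))
E
```

```text
wrist [ 0.49589478  0.2379722  -0.1727776   0.15528352] [-0.2  1.   0.7  1.   0.2 -1.  -0.7 -0.9]
[-1.070e-02  2.000e-04 -1.721e-01  4.961e-01  2.384e-01  1.552e-01] [-0.6  0.7  0.2  0.9  0.1 -1.1 -0.9 -1.2 -1.  -0.4 -0.7 -0.5 -0.7 -0.
 -0.6  0.3 -1.2 -0.2 -0.6 -0.3 -0.4  0.5 -0.8  0.5 -0.1 -1. ]
```

Emit:
{"name": "step_arm", "arguments": {
  "moves": [
    [[0,0.002,0.001],[10,0.6,-2],8],
    [[0,0.002,0.001],[25,0.6,-2],8],
    [[0,0.002,0.001],[40,0.6,-2],8],
    [[0,0.002,0.001],[50,0.6,-2],8],
    [[0,0.002,0.001],[54,0.6,-2],8],
    [[0,0.002,0.001],[54,0.6,-2],8],
    [[0,0.002,0.001],[54,0.6,-2],8]
  ]
}}

```text
time: 13.42
tcp_pos: [0.4971, 0.2398, 0.1447]
tool_rot: [0.542, 0.455, -0.541, 0.455]
wrist_force: [0.2, 0.2, -2.6]
finger_gap: 0.148
```

```bash
python3 - <<'E'
from h import *
o=st(); plan([.4958,.2416,.114],np.pi/2-.171)
for n in ("scene","side"):
    c=manip.camera(n); np.save(f"i_{n}.npy",c,allow_pickle=True); 
    if n=="scene": crop(c,(290,80,440,190),5,"pics/i1.png")
    if n=="side": crop(c,(160,80,280,200),5,"pics/i2.png")
E
```

```text
t 13.42 p [0.4971 0.2398 0.1447] jawyaw -1.745 xax [ 0.001  0.    -1.   ] F [ 0.2  0.2 -2.6] gap mm 13.6 q [-0.73  0.42  0.29  1.9  -0.16  0.84 -2.1 ]
rot [-0.003, -0.001, -0.001] shift [30.7, -1.6, -1.6]
rot [3.138, -0.001, 0.001] shift [30.7, -1.6, -1.6]
```

View pics/i1.png

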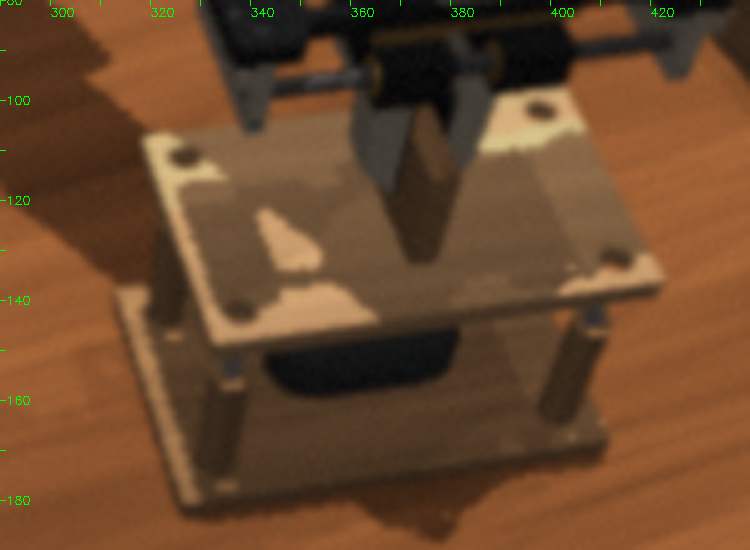

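View pics/i2.png

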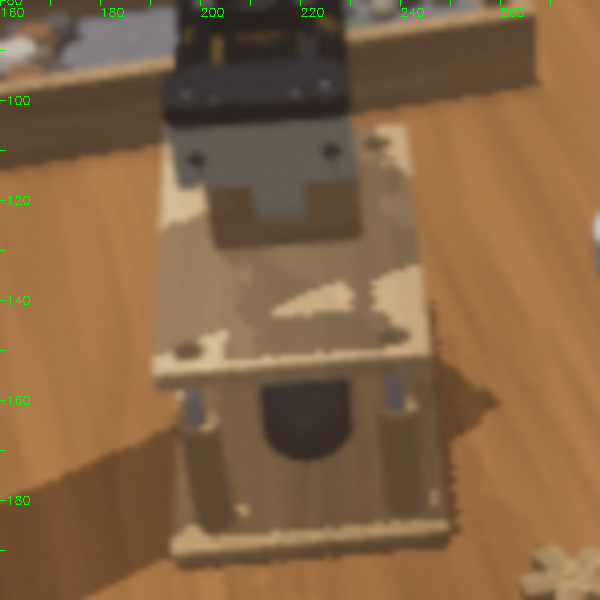

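Emit:
{"name": "step_arm", "arguments": {
  "moves": [
    [[-0.003,0,0],[3,-1.2,-1.6],8],
    [[-0.003,0,0],[7,-1.2,-1.6],8],
    [[-0.003,0,0],[10,-1.2,-1.6],8],
    [[-0.003,0,0],[13,-1.2,-1.6],8],
    [[-0.003,0,0],[16,-1.2,-1.6],8],
    [[-0.003,0,0],[18,-1.2,-1.6],8],
    [[-0.003,0,0],[18,-1.2,-1.6],8]
  ]
}}

```text
time: 14.1
tcp_pos: [0.4963, 0.2419, 0.1267]
tool_rot: [0.541, 0.455, -0.54, 0.456]
wrist_force: [-0.2, -1.2, -3.5]
finger_gap: 0.149
```

```bash
python3 - <<'E'
from h import *
o=st(); print(o["moment"]); plan([.4958,.2416,.114],np.pi/2-.171)
for n in ("scene","side"):
    c=manip.camera(n); np.save(f"i_{n}.npy",c,allow_pickle=True); 
    if n=="scene": crop(c,(290,80,440,190),5,"pics/j1.png")
    if n=="side": crop(c,(160,80,280,200),5,"pics/j2.png")
E
```

```text
t 14.1 p [0.4963 0.2419 0.1267] jawyaw -1.742 xax [ 0.001  0.001 -1.   ] F [-0.2 -1.2 -3.5] gap mm 13.7 q [-0.73  0.45  0.28  1.91 -0.17  0.8  -2.1 ]
[-0.06111344  0.1566474   0.00193831]
rot [0.0, -0.001, -0.001] shift [12.7, -0.5, 0.4]
rot [-3.142, 0.002, -0.002] shift [12.7, -0.5, 0.4]
```

View pics/j1.png

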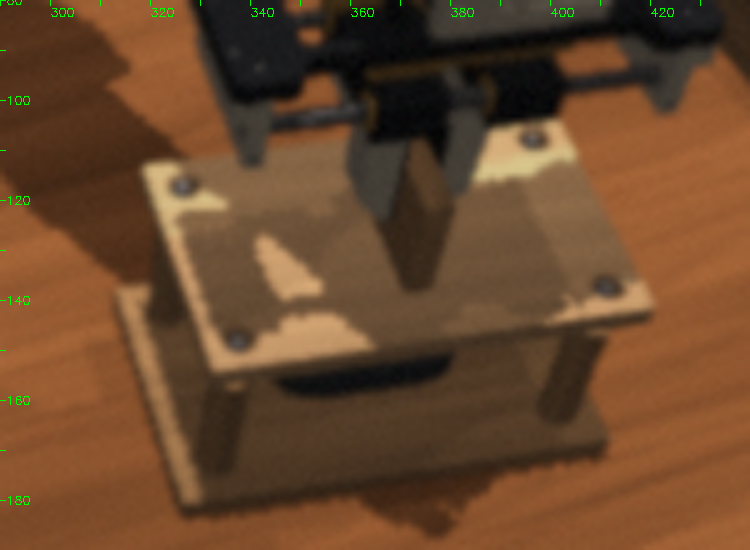

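View pics/j2.png

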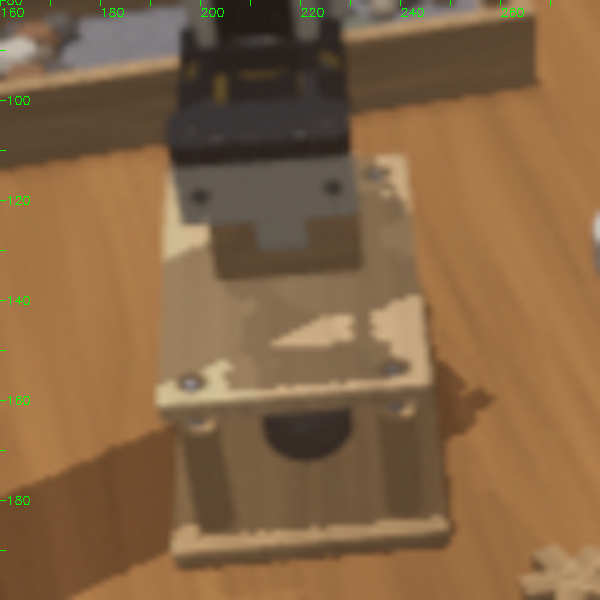

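All four pins are visible inside their holes (scene pins at (324,117), (335,148), (394,108), (408,137)), with no contact force. Lower on.

Emit:
{"name": "step_arm", "arguments": {
  "moves": [
    [[0,0,0],[3,-0.5,0.4],8],
    [[0,0,0],[6,-0.5,0.4],8],
    [[0,0,0],[9,-0.5,0.4],8],
    [[0,0,0],[11,-0.5,0.4],8],
    [[0,0,0],[12,-0.5,0.4],8],
    [[0,0,0],[12.5,-0.5,0.4],8],
    [[0,0,0],[12.5,-0.5,0.4],8]
  ]
}}

```text
time: 14.78
tcp_pos: [0.496, 0.2416, 0.1147]
tool_rot: [0.542, 0.455, -0.54, 0.456]
wrist_force: [0.3, 0.4, -3.0]
finger_gap: 0.154
```

```bash
python3 - <<'E'
from h import *
o=st(); print(o["moment"])
E
```

```text
t 14.78 p [0.496  0.2416 0.1147] jawyaw -1.742 xax [ 0.002  0.001 -1.   ] F [ 0.3  0.4 -3. ] gap mm 14.1 q [-0.72  0.46  0.28  1.92 -0.18  0.78 -2.09]
[-0.13764419  0.34262273 -0.03882136]
```

Lower until contact, then release.

Emit:
{"name": "step_arm", "arguments": {
  "moves": [
    [[0,0,0],[0.7,0,0],8],
    [[0,0,0],[1.2,0,0],8],
    [[0,0,0],[1.2,0,0],30],
    [[0,0,0],[1.2,0,0],40],
    [[0,0,0],[1.2,0,0],40],
    [[0,0,0],[1.2,0,0],40],
    [[0,0,0],[1.2,0,0],40]
  ]
}}

```text
time: 15.37
tcp_pos: [0.4961, 0.2417, 0.1136]
tool_rot: [0.542, 0.455, -0.54, 0.456]
wrist_force: [-0.1, 0.8, 0.9]
finger_gap: 0.426
```

Emit:
{"name": "step_arm", "arguments": {
  "moves": [
    [[0,0,0],[-10,0,0],44],
    [[0,0,0],[-40,0,0],44],
    [[0,0,0],[-75,0,0],44],
    [[0,0,0],[-110,0,0],44],
    [[0,0,0],[-130,0,0],44],
    [[0,0,0],[-130,0,0],44]
  ]
}}

```text
time: 15.87
tcp_pos: [0.4991, 0.2428, 0.2498]
tool_rot: [0.545, 0.455, -0.537, 0.456]
wrist_force: [0.7, -0.1, 0.8]
finger_gap: 0.48
```

```bash
python3 - <<'E'
from h import *
o=st(); 
for n in ("scene","side","wrist"):
    c=manip.camera(n); np.save(f"k_{n}.npy",c,allow_pickle=True); cv2.imwrite(f"pics/k_{n}.png",c["color"][:,:,::-1])
    if n=="scene": crop(c,(290,80,440,190),5,"pics/k1.png")
    if n=="side": crop(c,(160,80,280,200),5,"pics/k2.png")
E
```

```text
t 15.87 p [0.4991 0.2428 0.2498] jawyaw -1.742 xax [ 0.011  0.007 -1.   ] F [ 0.7 -0.1  0.8] gap mm 44.1 q [-0.77  0.29  0.32  1.81 -0.11  1.04 -2.15]
```

View pics/k1.png

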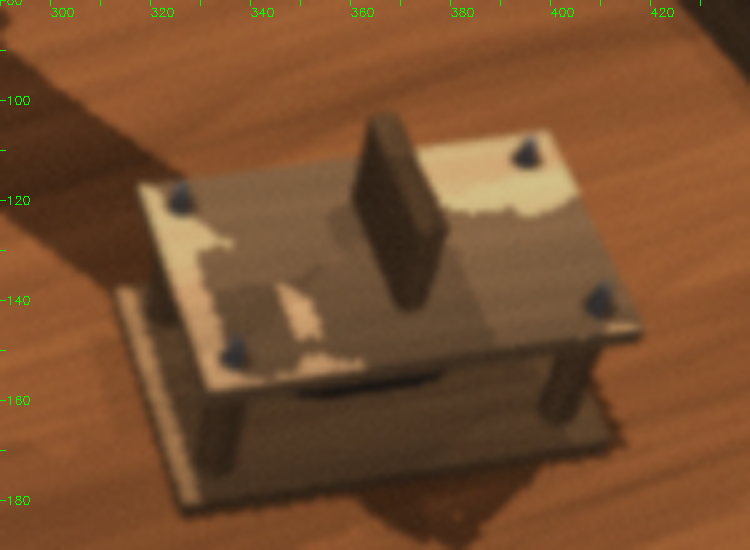

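View pics/k2.png

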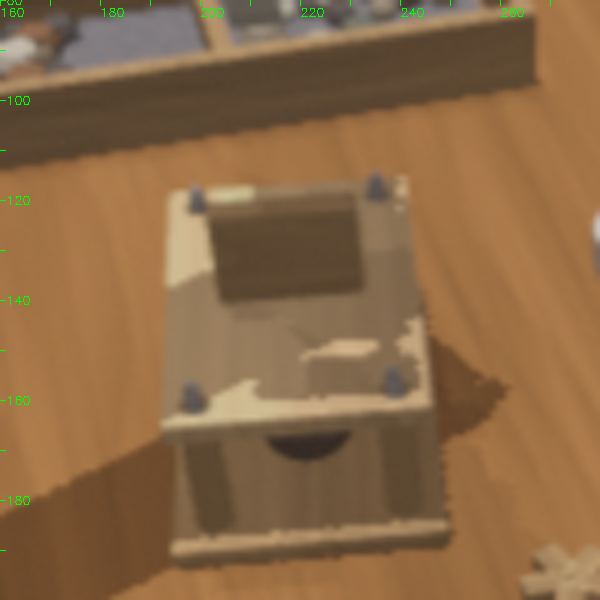

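View pics/k_wrist.png

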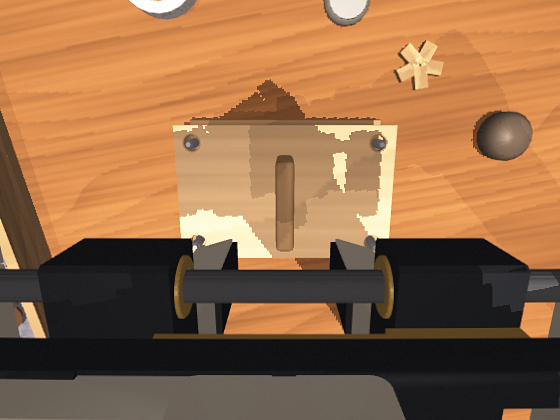

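```bash
python3 - <<'E'
from h import *
plan([.675,.0065,.21],-.1705)
E
```

```text
rot [1.57, -0.003, -0.0] shift [33.6, 216.8, 201.1]
rot [-1.571, 0.0, -0.003] shift [33.6, 216.8, 201.1]
```

Emit:
{"name": "step_arm", "arguments": {
  "moves": [
    [[-0.12,0,0],[0,20,18],90],
    [[-0.24,0,0],[0,45,42],90],
    [[-0.36,0,0],[5,72,67],90],
    [[-0.48,0,0],[10,100,92],90],
    [[-0.6,0,0],[15,127,117],90],
    [[-0.72,0,0],[20,155,142],90],
    [[-0.84,0,0],[25,180,167],90],
    [[-0.96,0,0],[30,200,187],90],
    [[-1.08,0,0],[34,217,201],90],
    [[-1.2,0,0],[34,217,201],90]
  ]
}}

```text
time: 16.85
tcp_pos: [0.6755, -0.0008, 0.2059]
tool_rot: [0.188, 0.682, -0.191, 0.681]
wrist_force: [0.3, -0.9, 0.2]
finger_gap: 0.979
```

```bash
python3 - <<'E'
from h import *
st();plan([.675,.0065,.21],-.1705)
E
```

```text
t 16.85 p [ 0.6755 -0.0008  0.2059] jawyaw -0.543 xax [-0.002 -0.003 -1.   ] F [ 0.3 -0.9  0.2] gap mm 90.1 q [-0.16  0.55  0.17  1.53 -0.1   1.08 -0.51]
rot [-0.373, -0.001, 0.004] shift [-4.1, 5.9, -4.2]
rot [2.769, 0.005, 0.001] shift [-4.1, 5.9, -4.2]
```

Emit:
{"name": "step_arm", "arguments": {
  "moves": [
    [[-0.12,0,0],[-2,3,-2],90],
    [[-0.24,0,0],[-4,6,-4],90],
    [[-0.373,0,0.003],[-4,6,-4],90],
    [[-0.373,0,0.003],[-4,6,-4],90],
    [[-0.373,0,0.003],[-4,6,-4],90]
  ]
}}

```text
time: 17.27
tcp_pos: [0.6742, 0.0062, 0.208]
tool_rot: [0.061, 0.706, -0.061, 0.703]
wrist_force: [-0.0, -0.2, -0.6]
finger_gap: 0.98
```

```bash
python3 - <<'E'
from h import *
st();
c=manip.camera("wrist"); np.save("l1.npy",c,allow_pickle=True); cv2.imwrite("pics/l1.png",c["color"][:,:,::-1])
im=c["color"]; hsv=cv2.cvtColor(im,cv2.COLOR_RGB2HSV); print(proj(c,[.675,.0065,.064]), hsv[tuple(proj(c,[.675,.0065,.064])[0].astype(int)[::-1])])
E
```

```text
t 17.27 p [0.6742 0.0062 0.208 ] jawyaw -0.174 xax [-0.004 -0.    -1.   ] F [-0.  -0.2 -0.6] gap mm 90.1 q [-0.11  0.54  0.08  1.52 -0.05  1.08 -0.19]
[[285.96367263 198.4493766 ]] [ 18 165 188]
```

View pics/l1.png

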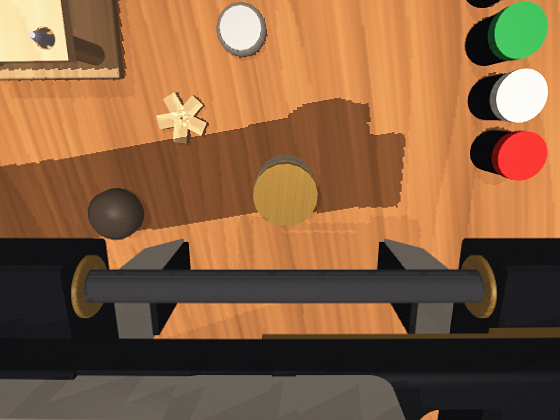

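```bash
python3 - <<'E'
from h import *
c=np.load("l1.npy",allow_pickle=True).item()
crop(c,(220,140,350,240),5,"pics/l2.png")
p=ray(c,(285.5,194.5),.064)[0]; print(p, ray(c,(116,213.5),.018)[0], ray(c,(241.5,30),.009)[0])
plan([p[0],p[1],.028],-.1705)
E
```

```text
[0.67519431 0.00989205 0.064     ] [0.50575388 0.00963669 0.018     ] [0.66016679 0.15235174 0.009     ]
rot [-0.004, -0.003, 0.001] shift [180.4, 4.0, 0.8]
rot [3.138, 0.001, 0.005] shift [180.4, 4.0, 0.8]
```

View pics/l2.png

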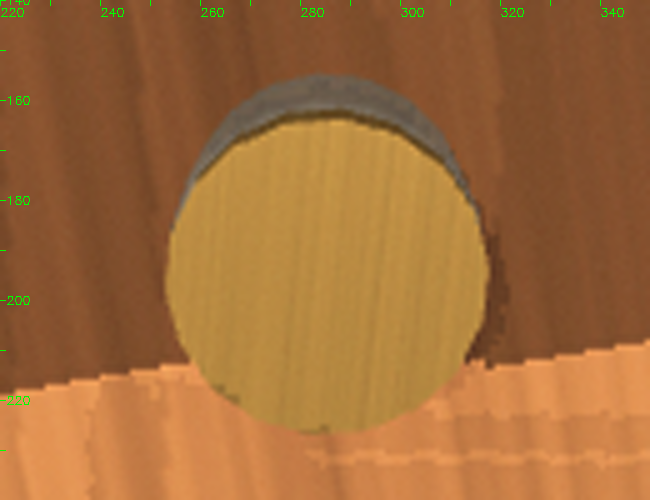

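Emit:
{"name": "step_arm", "arguments": {
  "moves": [
    [[-0.004,-0.003,0],[40,3,1],90],
    [[-0.004,-0.003,0],[80,3,1],90],
    [[-0.004,-0.003,0],[120,3,1],90],
    [[-0.004,-0.003,0],[150,3,1],90],
    [[-0.004,-0.003,0],[170,3,1],90],
    [[-0.004,-0.003,0],[180,3,1],90],
    [[-0.004,-0.003,0],[180,3,1],90],
    [[-0.004,-0.003,0],[180,3,1],90]
  ]
}}

```text
time: 17.98
tcp_pos: [0.6754, 0.0089, 0.0285]
tool_rot: [0.06, 0.705, -0.061, 0.704]
wrist_force: [0.7, -0.4, 0.8]
finger_gap: 0.984
```

```bash
python3 - <<'E'
from h import *
st();plan([.675,.009,.028],-.1705)
E
```

```text
t 17.98 p [0.6754 0.0089 0.0285] jawyaw -0.171 xax [-0.001 -0.001 -1.   ] F [ 0.7 -0.4  0.8] gap mm 90.5 q [-0.1   0.76  0.07  1.62 -0.06  0.77 -0.18]
rot [-0.001, -0.001, 0.001] shift [0.5, 0.0, -0.4]
rot [3.141, 0.002, 0.001] shift [0.5, 0.0, -0.4]
```

Emit:
{"name": "step_arm", "arguments": {
  "moves": [
    [[0,0,0],[0,0,0],50],
    [[0,0,0],[0,0,0],50],
    [[0,0,0],[0,0,0],50],
    [[0,0,0],[0,0,0],50],
    [[0,0,0],[0,0,0],50],
    [[0,0,0],[0,0,0],50],
    [[0,0,0],[0,0,0],50],
    [[0,0,0],[0,0,0],50]
  ],
  "force": 25
}}

```text
time: 18.65
tcp_pos: [0.6756, 0.0089, 0.0291]
tool_rot: [0.06, 0.705, -0.061, 0.704]
wrist_force: [-0.6, 0.4, 5.1]
finger_gap: 0.602
```

Emit:
{"name": "step_arm", "arguments": {
  "moves": [
    [[0,0,0],[-3,0,0],50],
    [[0,0,0],[-15,0,0],50],
    [[0,0,0],[-45,0,0],50],
    [[0,0,0],[-80,0,0],50],
    [[0,0,0],[-115,0,0],50],
    [[0,0,0],[-150,0,0],50],
    [[0,0,0],[-165,0,0],50],
    [[0,0,0],[-165,0,0],50]
  ]
}}

```text
time: 19.32
tcp_pos: [0.679, 0.0091, 0.2006]
tool_rot: [0.061, 0.701, -0.06, 0.708]
wrist_force: [0.7, -0.6, -0.4]
finger_gap: 0.601
```

```bash
python3 - <<'E'
from h import *
st();plan([.4875,.1919,.19],-.1705)
E
```

```text
t 19.32 p [0.679  0.0091 0.2006] jawyaw -0.172 xax [ 0.01  -0.001 -1.   ] F [ 0.7 -0.6 -0.4] gap mm 55.3 q [-0.11  0.55  0.09  1.53 -0.05  1.05 -0.19]
rot [-0.001, 0.009, -0.001] shift [8.7, 147.4, -220.0]
rot [3.14, -0.002, -0.015] shift [8.7, 147.4, -220.0]
```

Emit:
{"name": "step_arm", "arguments": {
  "moves": [
    [[0,0.009,0],[3,15,-22],50],
    [[0,0.009,0],[5,34,-50],50],
    [[0,0.009,0],[5,54,-80],50],
    [[0,0.009,0],[5,74,-110],50],
    [[0,0.009,0],[5,94,-140],50],
    [[0,0.009,0],[6,114,-170],50],
    [[0,0.009,0],[8,132,-197],50],
    [[0,0.009,0],[8,147,-220],50],
    [[0,0.009,0],[8,147,-220],50],
    [[0,0.009,0],[8,147,-220],50]
  ]
}}

```text
time: 20.15
tcp_pos: [0.4852, 0.1928, 0.1899]
tool_rot: [0.059, 0.705, -0.059, 0.704]
wrist_force: [1.3, -1.0, -1.2]
finger_gap: 0.603
```

```bash
python3 - <<'E'
from h import *
st();
c=manip.camera("wrist"); np.save("n1.npy",c,allow_pickle=True); cv2.imwrite("pics/n1.png",c["color"][:,:,::-1])
plan([.4875,.1919,.1115],-.1705)
E
```

```text
t 20.15 p [0.4852 0.1928 0.1899] jawyaw -0.167 xax [-0.001  0.001 -1.   ] F [ 1.3 -1.  -1.2] gap mm 55.5 q [-0.44  0.3   0.01  1.93 -0.01  0.91 -0.59]
rot [0.0, -0.0, -0.0] shift [78.6, 0.5, 0.8]
rot [-3.141, 0.0, -0.0] shift [78.6, 0.5, 0.8]
```

View pics/n1.png

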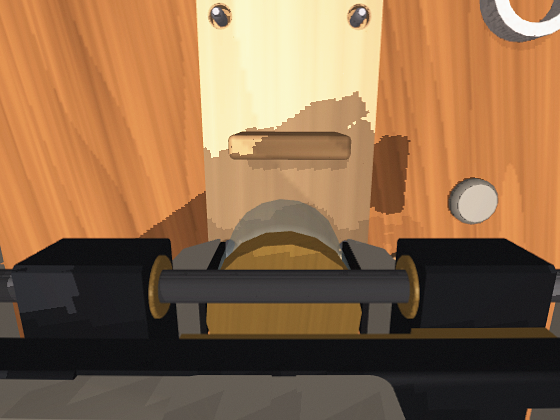

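Emit:
{"name": "step_arm", "arguments": {
  "moves": [
    [[0,0,0],[10,0.5,1],50],
    [[0,0,0],[30,0.5,1],50],
    [[0,0,0],[50,0.5,1],50],
    [[0,0,0],[65,0.5,1],50],
    [[0,0,0],[73,0.5,1],50],
    [[0,0,0],[76,0.5,1],50],
    [[0,0,0],[77,0.5,1],50],
    [[0,0,0],[77,0.5,1],50]
  ]
}}

```text
time: 20.87
tcp_pos: [0.4883, 0.1915, 0.1132]
tool_rot: [0.06, 0.704, -0.06, 0.705]
wrist_force: [-0.6, 0.1, -0.4]
finger_gap: 0.605
```

```bash
python3 - <<'E'
from h import *
st();plan([.4875,.1919,.1115],-.1705);plan([.4875,.1919,.1115],-.1705)
E
```

```text
t 20.87 p [0.4883 0.1915 0.1132] jawyaw -0.171 xax [ 0.  0. -1.] F [-0.6  0.1 -0.4] gap mm 55.7 q [-0.43  0.42  0.01  1.98 -0.01  0.74 -0.59]
rot [-0.0, 0.0, -0.0] shift [1.7, 0.3, -0.9]
rot [3.141, -0.0, -0.0] shift [1.7, 0.3, -0.9]
rot [-0.0, 0.0, -0.0] shift [1.7, 0.3, -0.9]
rot [3.141, -0.0, -0.0] shift [1.7, 0.3, -0.9]
```

Emit:
{"name": "step_arm", "arguments": {
  "moves": [
    [[0,0,0],[1.7,0.3,-0.8],50],
    [[0,0,0],[2.2,0.3,-0.8],50],
    [[0,0,0],[2.2,0.3,-0.8],50],
    [[0,0,0],[2.2,0.3,-0.8],75],
    [[0,0,0],[2.2,0.3,-0.8],75],
    [[0,0,0],[2.2,0.3,-0.8],75],
    [[0,0,0],[2.2,0.3,-0.8],75]
  ]
}}

```text
time: 21.45
tcp_pos: [0.4878, 0.192, 0.1113]
tool_rot: [0.061, 0.704, -0.06, 0.705]
wrist_force: [-0.4, -0.1, 0.3]
finger_gap: 0.802
```

Emit:
{"name": "step_arm", "arguments": {
  "moves": [
    [[0,0,0],[-5,0,0],75],
    [[0,0,0],[-25,0,0],75],
    [[0,0,0],[-60,0,0],75],
    [[0,0,0],[-95,0,0],75],
    [[0,0,0],[-120,0,0],75],
    [[0,0,0],[-120,0,0],75],
    [[0,0,0],[-120,0,0],75]
  ]
}}

```text
time: 22.03
tcp_pos: [0.489, 0.1925, 0.2336]
tool_rot: [0.061, 0.703, -0.059, 0.706]
wrist_force: [0.7, -1.3, 0.7]
finger_gap: 0.818
```

```bash
python3 - <<'E'
from h import *
st();
c=manip.camera("wrist"); np.save("o1.npy",c,allow_pickle=True); cv2.imwrite("pics/o1.png",c["color"][:,:,::-1])
crop(c,(190,60,370,260),3,"pics/o2.png")
plan([.506,.0085,.20],-.1705)
E
```

```text
t 22.03 p [0.489  0.1925 0.2336] jawyaw -0.171 xax [ 0.005  0.002 -1.   ] F [ 0.7 -1.3  0.7] gap mm 75.3 q [-0.44  0.25  0.01  1.89 -0.    1.   -0.59]
rot [-0.0, 0.002, -0.001] shift [31.7, -177.8, 49.1]
rot [3.141, -0.002, -0.003] shift [31.7, -177.8, 49.1]
```

View pics/o1.png

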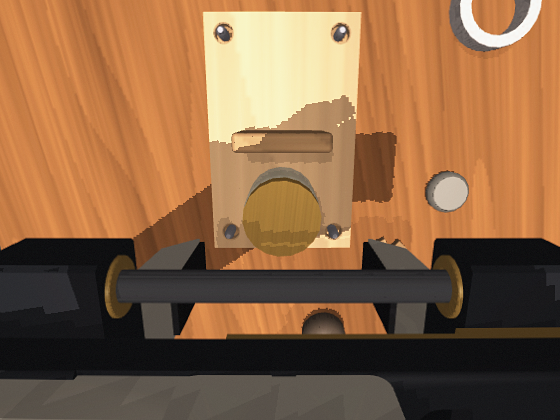

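```bash
python3 - <<'E'
from h import *
c=np.load("o1.npy",allow_pickle=True).item()
p=ray(c,(283,217),.146)[0]; print(p)
# tray corners & far pins
loc=np.array([(-.06,.095,.082),(.06,.095,.082),(.06,-.095,.082),(-.06,-.095,.082)]);px=np.array([(203,11.5),(361,13),(350,247.5),(215,248)])
def W(q):
    k,s=np.cos(q[2]),np.sin(q[2]); return np.c_[loc[:,0]*k-loc[:,1]*s+q[0],loc[:,0]*s+loc[:,1]*k+q[1],loc[:,2]]
r=least_squares(lambda q:(proj(c,W(q))-px).ravel(),[.5,.24,-.17]); q=r.x; print(q,r.fun.round(1))
d=p[:2]-q[:2]; k,s=np.cos(q[2]),np.sin(q[2]); print("jar in tray",k*d[0]+s*d[1],-s*d[0]+k*d[1])
E
```

```text
[0.48854756 0.19352388 0.146     ]
[ 0.49638905  0.24146487 -0.17071437] [ 0.3  0.7  0.1 -0.6 -0.2  0.1 -0.2 -0.3]
jar in tray 0.00041701717424830285 -0.04857626662151911
```

View pics/o2.png

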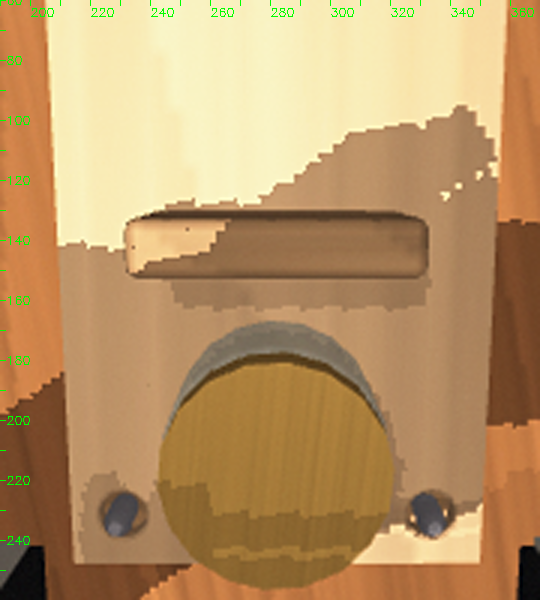

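Emit:
{"name": "step_arm", "arguments": {
  "moves": [
    [[0,0,0],[0,-25,7],85],
    [[0,0,0],[0,-65,18],85],
    [[0,0,0],[5,-105,29],85],
    [[0,0,0],[15,-145,40],85],
    [[0,0.002,0],[32,-178,49],85],
    [[0,0.002,0],[32,-178,49],85],
    [[0,0.002,0],[32,-178,49],85],
    [[0,0.002,0],[32,-178,49],85]
  ]
}}

```text
time: 22.75
tcp_pos: [0.5049, 0.0086, 0.1985]
tool_rot: [0.061, 0.706, -0.06, 0.703]
wrist_force: [-0.9, 1.0, 1.1]
finger_gap: 0.926
```

```bash
python3 - <<'E'
from h import *
st();
c=manip.camera("wrist"); np.save("p1.npy",c,allow_pickle=True); cv2.imwrite("pics/p1.png",c["color"][:,:,::-1])
print(proj(c,[.5055,.0085,.016]))
plan([.5055,.0085,.017],-.1705)
E
```

```text
t 22.75 p [0.5049 0.0086 0.1985] jawyaw -0.171 xax [-0.003  0.002 -1.   ] F [-0.9  1.   1.1] gap mm 85.2 q [-0.18  0.26  0.12  1.97 -0.04  0.92 -0.2 ]
[[285.43815651 190.07970442]]
rot [0.001, -0.002, -0.002] shift [182.0, -1.3, 0.7]
rot [-3.141, 0.002, -0.003] shift [182.0, -1.3, 0.7]
```

View pics/p1.png

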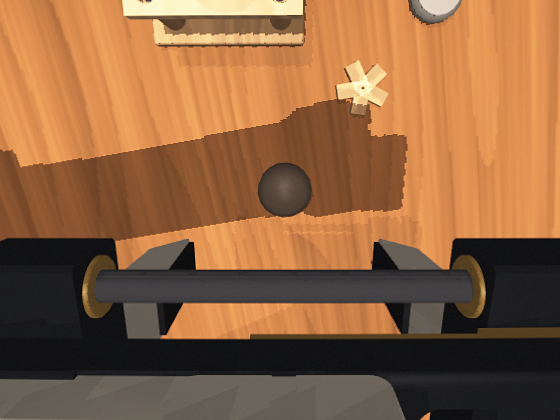

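Emit:
{"name": "step_arm", "arguments": {
  "moves": [
    [[0,-0.002,-0.002],[40,0,0.5],85],
    [[0,-0.002,-0.002],[80,0,0.5],85],
    [[0,-0.002,-0.002],[120,0,0.5],85],
    [[0,-0.002,-0.002],[150,0,0.5],85],
    [[0,-0.002,-0.002],[172,0,0.5],80],
    [[0,-0.002,-0.002],[181,0,0.5],75],
    [[0,-0.002,-0.002],[181,0,0.5],75],
    [[0,-0.002,-0.002],[181,0,0.5],75]
  ]
}}

```text
time: 23.47
tcp_pos: [0.5061, 0.0109, 0.0185]
tool_rot: [0.059, 0.705, -0.059, 0.705]
wrist_force: [1.3, 1.1, 0.7]
finger_gap: 0.821
```

Emit:
{"name": "step_arm", "arguments": {
  "moves": [
    [[0,0,0],[0,0,0],44],
    [[0,0,0],[0,0,0],44],
    [[0,0,0],[0,0,0],44],
    [[0,0,0],[0,0,0],44],
    [[0,0,0],[0,0,0],44],
    [[0,0,0],[0,0,0],44],
    [[0,0,0],[0,0,0],44],
    [[0,0,0],[0,0,0],44]
  ],
  "force": 25
}}

```text
time: 24.13
tcp_pos: [0.5065, 0.011, 0.0193]
tool_rot: [0.059, 0.704, -0.059, 0.705]
wrist_force: [-1.7, 0.2, 7.1]
finger_gap: 0.535
```

Emit:
{"name": "step_arm", "arguments": {
  "moves": [
    [[0,0,0],[-3,0,0],44],
    [[0,0,0],[-15,0,0],44],
    [[0,0,0],[-45,0,0],44],
    [[0,0,0],[-80,0,0],44],
    [[0,0,0],[-115,0,0],44],
    [[0,0,0],[-150,0,0],44],
    [[0,0,0],[-185,0,0],44],
    [[0,0,0],[-195,0,0],44],
    [[0,0,0],[-195,0,0],44]
  ]
}}

```text
time: 24.88
tcp_pos: [0.5086, 0.011, 0.2184]
tool_rot: [0.06, 0.702, -0.059, 0.708]
wrist_force: [-0.6, 0.0, -0.9]
finger_gap: 0.534
```

```bash
python3 - <<'E'
from h import *
st();plan([.5048,.2908,.21],-.1705)
E
```

```text
t 24.88 p [0.5086 0.011  0.2184] jawyaw -0.168 xax [ 0.009  0.001 -1.   ] F [-0.6  0.  -0.9] gap mm 49.1 q [-0.19  0.24  0.13  1.95 -0.04  0.95 -0.21]
rot [0.002, 0.008, -0.003] shift [8.7, 275.2, -50.7]
rot [-3.139, 0.004, 0.013] shift [8.7, 275.2, -50.7]
```

Emit:
{"name": "step_arm", "arguments": {
  "moves": [
    [[0,0.008,0],[3,25,-5],44],
    [[0,0.008,0],[5,60,-11],44],
    [[0,0.008,0],[5,95,-17],44],
    [[0,0.008,0],[5,130,-24],44],
    [[0,0.008,0],[5,165,-30],44],
    [[0,0.008,0],[5,200,-37],44],
    [[0,0.008,0],[6,235,-44],44],
    [[0,0.008,0],[6,265,-49],44],
    [[0,0.008,0],[6,276,-51],44],
    [[0,0.008,0],[6,276,-51],44]
  ]
}}

```text
time: 25.72
tcp_pos: [0.5021, 0.2955, 0.2105]
tool_rot: [0.058, 0.706, -0.056, 0.704]
wrist_force: [0.4, 0.2, -1.9]
finger_gap: 0.535
```

```bash
python3 - <<'E'
from h import *
st();
c=manip.camera("wrist"); np.save("r1.npy",c,allow_pickle=True); cv2.imwrite("pics/r1.png",c["color"][:,:,::-1])
o=manip.get_obs(); p=o["tcp_pos"]; R=Ro.from_quat(o["tool_rot"]).as_matrix()
# expected far-edge pixel of cobble if centred on TCP (radius 25, widest z 8..22 above base; base = tcp-.0187)
th=np.linspace(0,2*np.pi,73)
for dy in (-.004,-.002,0,.002):
    P=np.concatenate([p+R[:,1]*dy+np.c_[.025*np.cos(th),.025*np.sin(th),0*th+h-.0187] for h in (.008,.022)]); uv=proj(c,P); print(dy,uv[:,1].min().round(1),uv[:,0].min().round(1),uv[:,0].max().round(1))
crop(c,(200,150,380,280),4,"pics/r2.png")
plan([.505,.2915,.1015],-.1705)
E
```

```text
t 25.72 p [0.5021 0.2955 0.2105] jawyaw -0.162 xax [-0.003  0.003 -1.   ] F [ 0.4  0.2 -1.9] gap mm 49.3 q [-0.57  0.38 -0.01  1.77 -0.    1.   -0.74]
-0.004 226.7 230.7 344.8
-0.002 222.5 230.5 345.1
0 218.3 230.4 345.3
0.002 214.1 230.2 345.5
rot [0.005, -0.003, -0.0] shift [109.0, -0.6, 2.5]
rot [-3.136, 0.001, -0.004] shift [109.0, -0.6, 2.5]
```

View pics/r1.png

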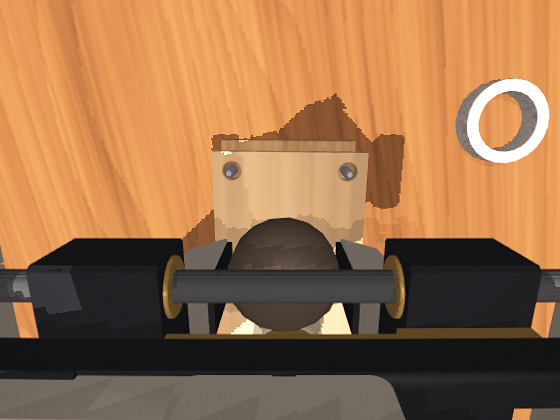

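View pics/r2.png

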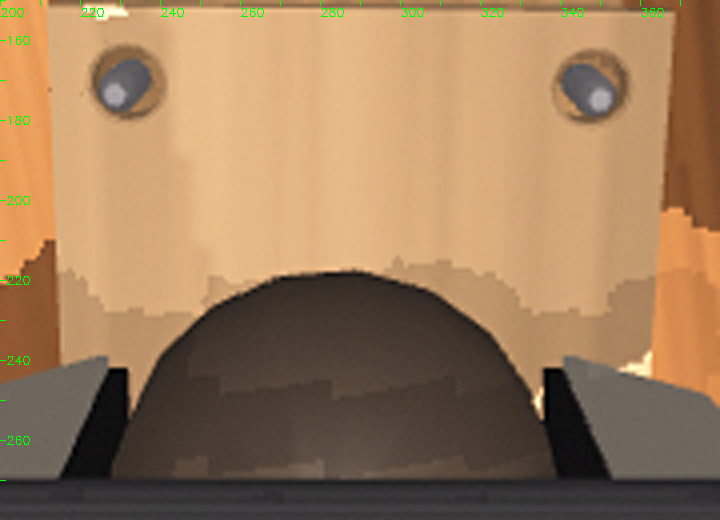

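Emit:
{"name": "step_arm", "arguments": {
  "moves": [
    [[0.005,-0.003,0],[10,-1.2,2.5],44],
    [[0.005,-0.003,0],[35,-1.2,2.5],44],
    [[0.005,-0.003,0],[65,-1.2,2.5],44],
    [[0.005,-0.003,0],[90,-1.2,2.5],44],
    [[0.005,-0.003,0],[102,-1.2,2.5],44],
    [[0.005,-0.003,0],[107,-1.2,2.5],44],
    [[0.005,-0.003,0],[107,-1.2,2.5],44],
    [[0.005,-0.003,0],[107,-1.2,2.5],44]
  ]
}}

```text
time: 26.43
tcp_pos: [0.5056, 0.2896, 0.1038]
tool_rot: [0.061, 0.704, -0.061, 0.705]
wrist_force: [0.6, -0.6, -0.6]
finger_gap: 0.534
```

```bash
python3 - <<'E'
from h import *
st();plan([.5049,.2908,.101],-.1705)
E
```

```text
t 26.43 p [0.5056 0.2896 0.1038] jawyaw -0.172 xax [ 0.001 -0.    -1.   ] F [ 0.6 -0.6 -0.6] gap mm 49.1 q [-0.56  0.52 -0.01  1.84  0.    0.78 -0.74]
rot [-0.001, 0.001, -0.0] shift [2.8, 1.0, -0.9]
rot [3.14, -0.0, -0.002] shift [2.8, 1.0, -0.9]
```

Emit:
{"name": "step_arm", "arguments": {
  "moves": [
    [[0,0,0],[1.5,1,-0.7],44],
    [[0,0,0],[2.8,1,-0.7],44],
    [[0,0,0],[3,1,-0.7],44],
    [[0,0,0],[3,1,-0.7],70],
    [[0,0,0],[3,1,-0.7],70],
    [[0,0,0],[3,1,-0.7],70],
    [[0,0,0],[3,1,-0.7],70]
  ]
}}

```text
time: 27.02
tcp_pos: [0.5051, 0.2909, 0.1009]
tool_rot: [0.061, 0.704, -0.061, 0.705]
wrist_force: [0.6, 0.6, 0.1]
finger_gap: 0.746
```

Emit:
{"name": "step_arm", "arguments": {
  "moves": [
    [[0,0,0],[-5,0,0],70],
    [[0,0,0],[-25,0,0],70],
    [[0,0,0],[-60,0,0],70],
    [[0,0,0],[-95,0,0],70],
    [[0,0,0],[-120,0,0],70],
    [[0,0,0],[-130,0,0],70],
    [[0,0,0],[-130,0,0],70]
  ]
}}

```text
time: 27.6
tcp_pos: [0.5066, 0.292, 0.2343]
tool_rot: [0.062, 0.702, -0.059, 0.707]
wrist_force: [0.7, 0.4, 0.1]
finger_gap: 0.761
```

```bash
python3 - <<'E'
from h import *
st();
c=manip.camera("wrist"); np.save("s1.npy",c,allow_pickle=True); cv2.imwrite("pics/s1.png",c["color"][:,:,::-1])
print(proj(c,[.5049,.2908,.098]))
plan([.6605,.1515,.20],-.1705)
E
```

```text
t 27.6 p [0.5066 0.292  0.2343] jawyaw -0.172 xax [ 0.006  0.004 -1.   ] F [0.7 0.4 0.1] gap mm 70.0 q [-0.57  0.35 -0.    1.75  0.    1.04 -0.74]
[[281.55621411 203.72396818]]
rot [-0.001, 0.003, -0.002] shift [32.2, -111.3, 176.6]
rot [3.14, -0.003, -0.005] shift [32.2, -111.3, 176.6]
```

View pics/s1.png

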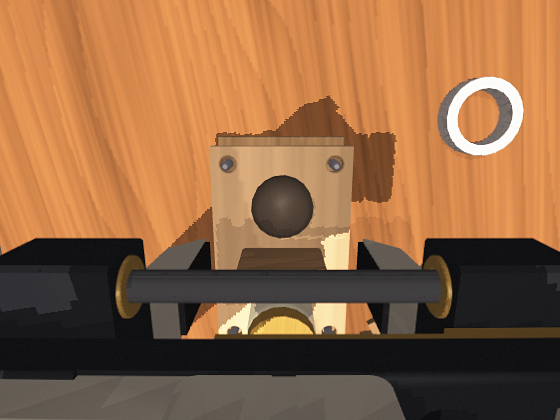

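Emit:
{"name": "step_arm", "arguments": {
  "moves": [
    [[0,0,0],[0,-18,28],75],
    [[0,0,0],[5,-40,63],75],
    [[0,0,0],[10,-62,98],75],
    [[0,0,0],[20,-84,133],75],
    [[0,0,0],[30,-104,165],75],
    [[0,0.003,-0.002],[32,-111,176],75],
    [[0,0.003,-0.002],[32,-111,176],75],
    [[0,0.003,-0.002],[32,-111,176],75]
  ]
}}

```text
time: 28.32
tcp_pos: [0.6587, 0.1508, 0.1971]
tool_rot: [0.061, 0.706, -0.062, 0.703]
wrist_force: [-0.7, 0.4, -0.8]
finger_gap: 0.817
```

```bash
python3 - <<'E'
from h import *
st();
c=manip.camera("wrist"); np.save("u1.npy",c,allow_pickle=True); cv2.imwrite("pics/u1.png",c["color"][:,:,::-1])
crop(c,(220,140,350,240),5,"pics/u2.png")
print(proj(c,[.6605,.1515,.0075]))
plan([.6605,.1515,.0165],-.1705)
E
```

```text
t 28.32 p [0.6587 0.1508 0.1971] jawyaw -0.174 xax [-0.005 -0.001 -1.   ] F [-0.7  0.4 -0.8] gap mm 75.2 q [-0.31  0.55  0.06  1.53 -0.04  1.07 -0.41]
[[286.89324835 186.96534405]]
rot [-0.001, -0.004, 0.0] shift [181.5, -0.9, 3.2]
rot [3.141, 0.001, 0.006] shift [181.5, -0.9, 3.2]
```

View pics/u2.png

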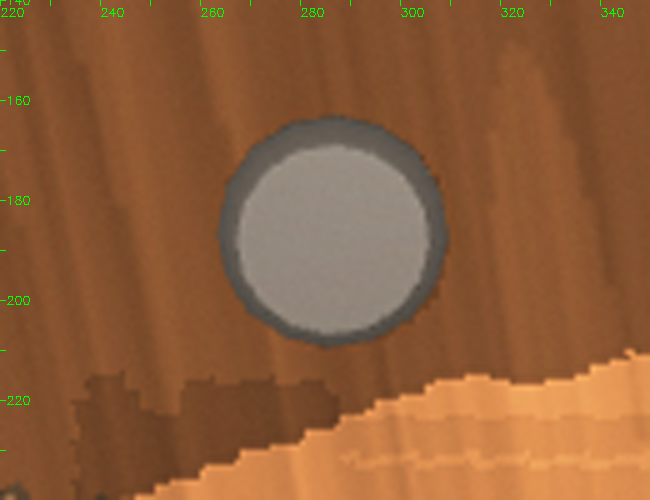

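Emit:
{"name": "step_arm", "arguments": {
  "moves": [
    [[0,-0.004,0],[40,0,2.5],75],
    [[0,-0.004,0],[80,0,2.5],75],
    [[0,-0.004,0],[120,0,2.5],75],
    [[0,-0.004,0],[150,0,2.5],75],
    [[0,-0.004,0],[170,0,2.5],75],
    [[0,-0.004,0],[179,0,2.5],70],
    [[0,-0.004,0],[180,0,2.5],70],
    [[0,-0.004,0],[180,0,2.5],70]
  ]
}}

```text
time: 29.03
tcp_pos: [0.6598, 0.1543, 0.0187]
tool_rot: [0.06, 0.704, -0.06, 0.705]
wrist_force: [-0.2, -0.4, 0.8]
finger_gap: 0.764
```

```bash
python3 - <<'E'
from h import *
st();plan([.6605,.1515,.0165],-.1705)
E
```

```text
t 29.03 p [0.6598 0.1543 0.0187] jawyaw -0.169 xax [ 0.     0.001 -1.   ] F [-0.2 -0.4  0.8] gap mm 70.3 q [-0.3   0.77  0.04  1.61 -0.04  0.76 -0.4 ]
rot [0.001, 0.0, -0.001] shift [2.2, -2.6, 1.2]
rot [-3.14, 0.001, 0.0] shift [2.2, -2.6, 1.2]
```

Emit:
{"name": "step_arm", "arguments": {
  "moves": [
    [[0,0,0],[1.5,-2.5,1],60],
    [[0,0,0],[1.8,-2.5,1],38],
    [[0,0,0],[1.8,-2.5,1],38],
    [[0,0,0],[1.8,-2.5,1],38],
    [[0,0,0],[1.8,-2.5,1],38],
    [[0,0,0],[1.8,-2.5,1],38],
    [[0,0,0],[1.8,-2.5,1],38],
    [[0,0,0],[1.8,-2.5,1],38],
    [[0,0,0],[1.8,-2.5,1],38]
  ],
  "force": 20
}}

```text
time: 29.78
tcp_pos: [0.6609, 0.1516, 0.0178]
tool_rot: [0.06, 0.704, -0.059, 0.705]
wrist_force: [-1.4, -0.5, 5.9]
finger_gap: 0.468
```

```bash
python3 - <<'E'
from h import *
st()
E
```

```text
t 29.78 p [0.6609 0.1516 0.0178] jawyaw -0.169 xax [ 0.001  0.001 -1.   ] F [-1.4 -0.5  5.9] gap mm 43.1 q [-0.3   0.77  0.04  1.61 -0.04  0.76 -0.4 ]
```

Emit:
{"name": "step_arm", "arguments": {
  "moves": [
    [[0,0,0],[-3,0,0],38],
    [[0,0,0],[-15,0,0],38],
    [[0,0,0],[-45,0,0],38],
    [[0,0,0],[-80,0,0],38],
    [[0,0,0],[-115,0,0],38],
    [[0,0,0],[-150,0,0],38],
    [[0,0,0],[-185,0,0],38],
    [[0,0,0],[-195,0,0],38],
    [[0,0,0],[-195,0,0],38]
  ]
}}

```text
time: 30.53
tcp_pos: [0.6633, 0.152, 0.2182]
tool_rot: [0.061, 0.701, -0.058, 0.708]
wrist_force: [0.1, 0.2, -0.9]
finger_gap: 0.467
```

```bash
python3 - <<'E'
from h import *
st();plan([.4885,.193,.21],-.1705)
E
```

```text
t 30.53 p [0.6633 0.152  0.2182] jawyaw -0.169 xax [ 0.01   0.003 -1.   ] F [ 0.1  0.2 -0.9] gap mm 43.0 q [-0.31  0.53  0.06  1.51 -0.03  1.09 -0.41]
rot [0.001, 0.009, -0.005] shift [6.7, 10.9, -179.2]
rot [-3.14, 0.007, 0.014] shift [6.7, 10.9, -179.2]
```

Emit:
{"name": "step_arm", "arguments": {
  "moves": [
    [[0,0.009,-0.005],[2,1,-20],38],
    [[0,0.009,-0.005],[2,3,-50],38],
    [[0,0.009,-0.005],[2,5,-85],38],
    [[0,0.009,-0.005],[3,7,-120],38],
    [[0,0.009,-0.005],[4,9,-150],38],
    [[0,0.009,-0.005],[4,11,-172],38],
    [[0,0.009,-0.005],[4,11,-179],38],
    [[0,0.009,-0.005],[4,11,-179],38],
    [[0,0.009,-0.005],[4,11,-179],38]
  ]
}}

```text
time: 31.28
tcp_pos: [0.4891, 0.1927, 0.2121]
tool_rot: [0.059, 0.705, -0.06, 0.704]
wrist_force: [0.6, 0.0, -0.5]
finger_gap: 0.466
```

```bash
python3 - <<'E'
from h import *
st(); plan([.4882,.1928,.164],-.1705)
c=manip.camera("wrist"); np.save("v1.npy",c,allow_pickle=True); cv2.imwrite("pics/v1.png",c["color"][:,:,::-1])
o=manip.get_obs();p=o["tcp_pos"]; R=Ro.from_quat(o["tool_rot"]).as_matrix(); th=np.linspace(0,2*np.pi,73)
for dy in (-.003,0,.003):
    P=np.concatenate([p+R[:,1]*dy+np.c_[.022*np.cos(th),.022*np.sin(th),0*th+h-.0178] for h in (.004,.011)]); uv=proj(c,P); print(dy,uv[:,1].min().round(1))
c=manip.camera("scene"); crop(c,(280,50,450,190),4,"pics/v2.png")
c=manip.camera("side"); crop(c,(160,60,300,200),4,"pics/v3.png")
E
```

```text
t 31.28 p [0.4891 0.1927 0.2121] jawyaw -0.169 xax [-0.    -0.001 -1.   ] F [ 0.6  0.  -0.5] gap mm 42.9 q [-0.45  0.28  0.02  1.9  -0.01  0.96 -0.59]
rot [0.001, -0.0, 0.001] shift [48.1, 0.0, -0.9]
rot [-3.14, -0.002, -0.0] shift [48.1, 0.0, -0.9]
-0.003 223.0
0 216.9
0.003 210.6
```

View pics/v1.png

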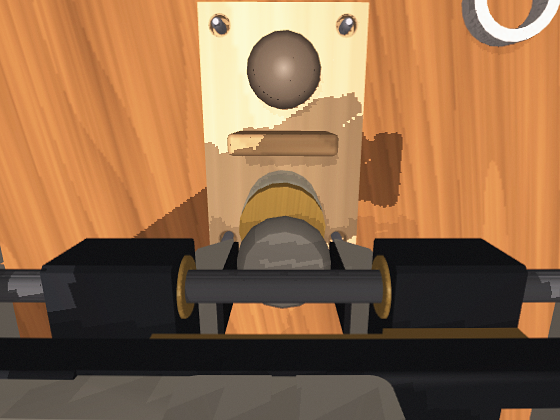

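View pics/v2.png

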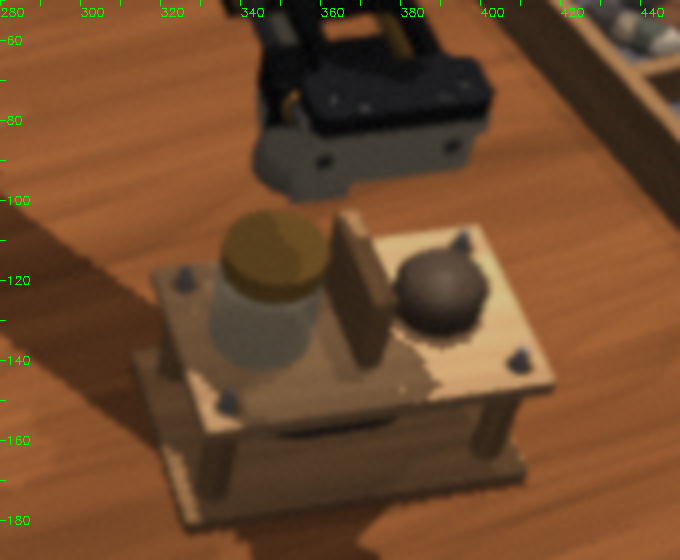

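View pics/v3.png

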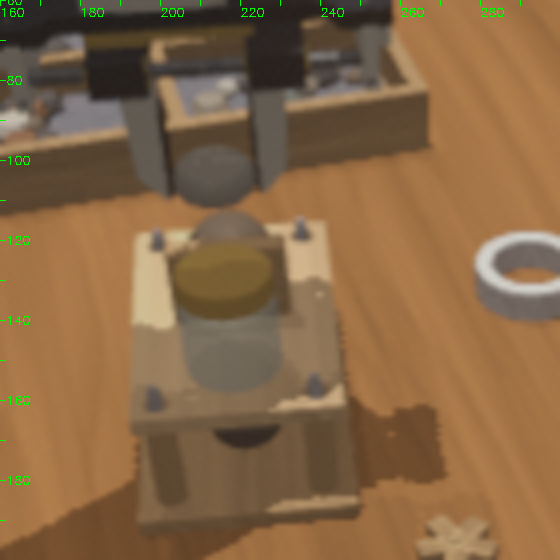

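Emit:
{"name": "step_arm", "arguments": {
  "moves": [
    [[0.001,0,0],[8,0,-1],38],
    [[0.001,0,0],[20,0,-1],38],
    [[0.001,0,0],[32,0,-1],38],
    [[0.001,0,0],[41,0,-1],38],
    [[0.001,0,0],[45,0,-1],38],
    [[0.001,0,0],[46,0,-1],38],
    [[0.001,0,0],[46,0,-1],38]
  ]
}}

```text
time: 32.02
tcp_pos: [0.4893, 0.1923, 0.166]
tool_rot: [0.061, 0.705, -0.061, 0.704]
wrist_force: [-0.1, 0.3, -0.8]
finger_gap: 0.469
```

```bash
python3 - <<'E'
from h import *
st(); plan([.4882,.1928,.164],-.1705)
c=manip.camera("side"); crop(c,(160,60,300,200),4,"pics/w3.png")
E
```

```text
t 32.02 p [0.4893 0.1923 0.166 ] jawyaw -0.173 xax [-0.    -0.001 -1.   ] F [-0.1  0.3 -0.8] gap mm 43.1 q [-0.44  0.34  0.02  1.94 -0.01  0.86 -0.59]
rot [-0.002, -0.0, 0.001] shift [2.0, 0.4, -1.1]
rot [3.14, 0.002, 0.0] shift [2.0, 0.4, -1.1]
```

View pics/w3.png

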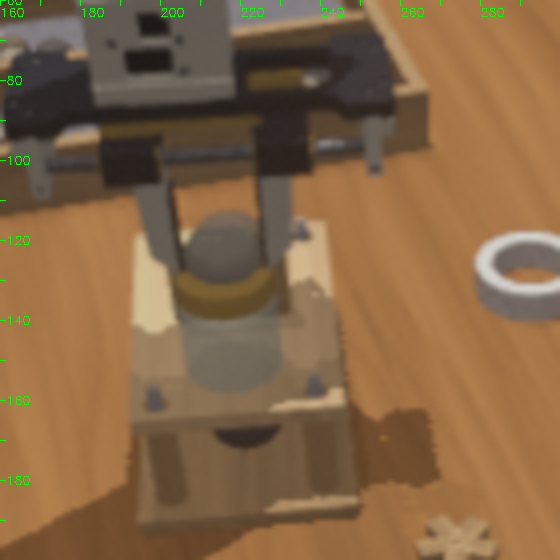

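Emit:
{"name": "step_arm", "arguments": {
  "moves": [
    [[-0.002,0,0],[1.2,0.4,-1],38],
    [[-0.002,0,0],[2,0.4,-1],38],
    [[-0.002,0,0],[2.2,0.4,-1],38],
    [[-0.002,0,0],[2.2,0.4,-1],38],
    [[-0.002,0,0],[2.2,0.4,-1],60],
    [[-0.002,0,0],[2.2,0.4,-1],60],
    [[-0.002,0,0],[2.2,0.4,-1],60],
    [[-0.002,0,0],[2.2,0.4,-1],60]
  ]
}}

```text
time: 32.73
tcp_pos: [0.4887, 0.1931, 0.1644]
tool_rot: [0.06, 0.704, -0.06, 0.705]
wrist_force: [-0.1, -0.5, -0.6]
finger_gap: 0.647
```

Emit:
{"name": "step_arm", "arguments": {
  "moves": [
    [[0,0,0],[-5,0,0],62],
    [[0,0,0],[-25,0,0],62],
    [[0,0,0],[-60,0,0],62],
    [[0,0,0],[-90,0,0],62],
    [[0,0,0],[-90,0,0],62],
    [[0,0,0],[-90,0,0],62]
  ]
}}

```text
time: 33.23
tcp_pos: [0.4901, 0.1938, 0.257]
tool_rot: [0.061, 0.703, -0.059, 0.706]
wrist_force: [-0.4, -0.4, -0.1]
finger_gap: 0.676
```

```bash
python3 - <<'E'
from h import *
st()
c=manip.camera("wrist"); np.save("x1.npy",c,allow_pickle=True); cv2.imwrite("pics/x1.png",c["color"][:,:,::-1])
crop(c,(190,0,380,260),3,"pics/x4.png")
c=manip.camera("scene"); crop(c,(280,50,450,190),4,"pics/x2.png")
cv2.imwrite("pics/x_scene.png",c["color"][:,:,::-1])
c=manip.camera("side"); crop(c,(160,60,300,200),4,"pics/x3.png")
E
```

```text
t 33.23 p [0.4901 0.1938 0.257 ] jawyaw -0.17 xax [ 0.005  0.002 -1.   ] F [-0.4 -0.4 -0.1] gap mm 62.2 q [-0.45  0.23  0.02  1.86 -0.01  1.05 -0.59]
```

View pics/x1.png

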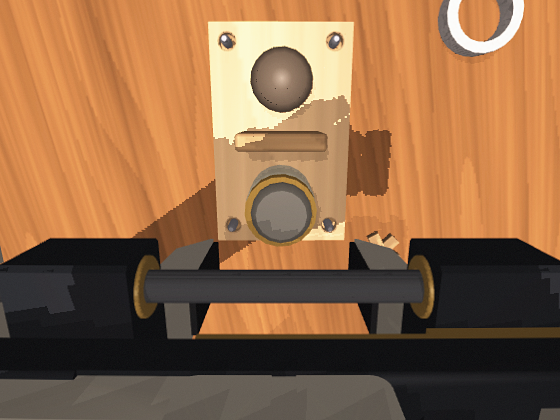

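View pics/x_scene.png

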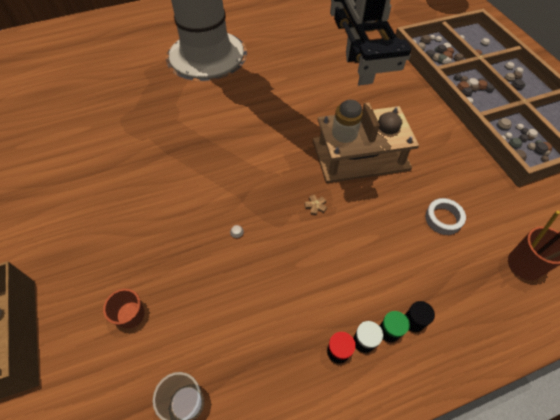

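View pics/x3.png

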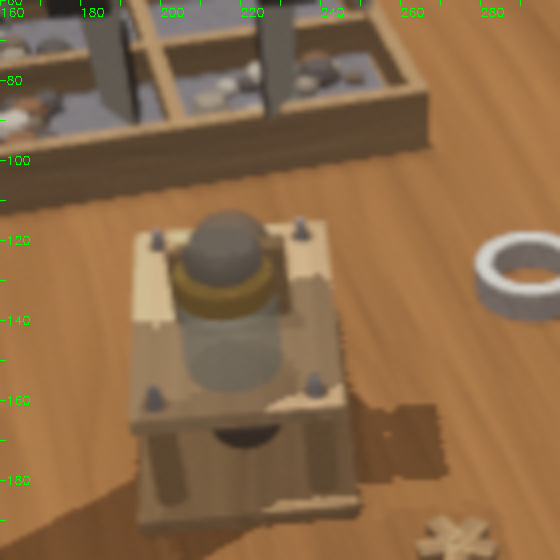

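View pics/x4.png

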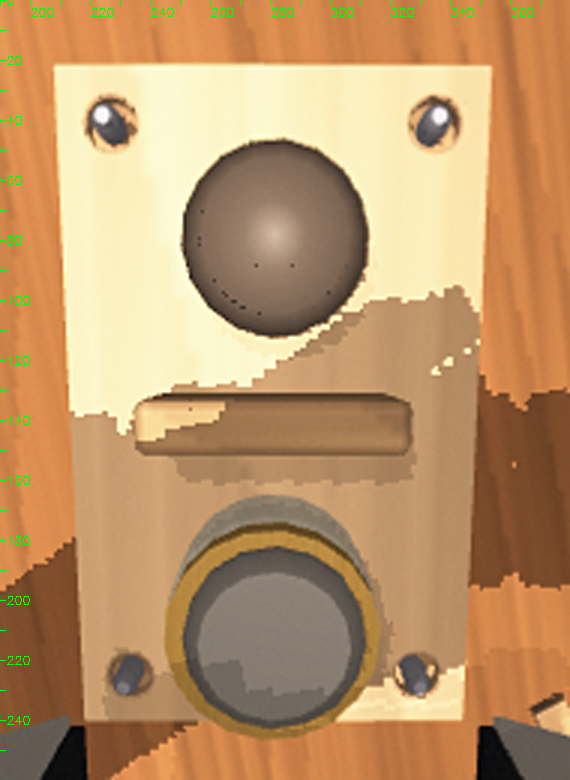

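```bash
python3 - <<'E'
from h import *
c=np.load("x1.npy",allow_pickle=True).item()
q=[.4964,.2415,-.1707]; k,s=np.cos(q[2]),np.sin(q[2])
for n,uv,z in (("cobble",(190+275/3,239/3),.097),("lid",(190+273/3,631/3),.146),("flat",(190+275/3,637/3),.1535)):
    p=ray(c,uv,z)[0]; d=p[:2]-q[:2]; print(n,(1000*np.array([k*d[0]+s*d[1],-s*d[0]+k*d[1]])).round(1))
a=cv2.imread("pics/a_scene.png").astype(int); b=cv2.imread("pics/x_scene.png").astype(int)
for n,(u,v) in dict(star=(316,204),bead=(237,231),tape=(447,215),cup=(123,308)).items():
    d=np.abs(a-b)[v-25:v+25,u-25:u+25].max(2); print(n,"max diff",d.max(),"px>40:",(d>40).sum())
o=st(); print(manip.sign_off())
E
```

```text
cobble [ 0.5 48.3]
lid [ -0.1 -48.8]
flat [  0.4 -48.3]
star max diff 64 px>40: 77
bead max diff 26 px>40: 0
tape max diff 10 px>40: 0
cup max diff 10 px>40: 0
t 33.38 p [0.4879 0.1928 0.2536] jawyaw -0.17 xax [-0.001 -0.001 -1.   ] F [ 0.4  0.3 -0.4] gap mm 62.0 q [-0.45  0.23  0.02  1.86 -0.01  1.05 -0.59]
the job is handed in; nothing more can be done
None
```

```bash
python3 - <<'E'
import cv2,numpy as np
a=cv2.imread("pics/a_scene.png").astype(int); b=cv2.imread("pics/x_scene.png").astype(int)
d=np.abs(a-b)[179:229,291:341].max(2); y,x=np.where(d>40); print(x.min()+291,x.max()+291,y.min()+179,y.max()+179)
d=np.abs(a-b)[194:216,304:328].max(2); print(d.max(),(d>40).sum())
E
```

```text
291 340 179 228
13 0
```

The display is set up and I handed the job in at about 33 s of the 138 s. I laid the slate first, then fitted the tray, then placed the jar, the cobble and the flat stone, and let go of everything.

My last checks, all measured in the pictures:

- **Slate:** about 1 mm and 1° from the middle of the board, measured before the tray went on.
- **Tray:** all four pins stand up through their holes and it looks level on the posts. I fitted a pose only to its position and yaw, so level was judged by eye.
- **Jar:** 48.8 mm to the right of the handle, where 50 mm was asked, and upright.
- **Cobble:** 48.3 mm to the left of the handle, where 50 mm was asked.
- **Flat stone:** about 0.7 mm from the centre of the lid.
- **Bystanders:** the bead, tape and cup match the first picture. The first check on the star flagged changed pixels in its wide window. Run after hand-in on the same two pictures, a check of a tight window around the star showed it unchanged. I did not trace what changed nearby.
- **Gripper:** open and about 90 mm above the stone, touching nothing.

Early on the scene and side cameras differed from each other by up to about 9 mm on some objects. I relied mostly on the wrist camera, which agreed with where the gripper met things to about 2 mm.

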